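# Fetch the heat sink from behind the bottles

### The job

The finned heat sink stands at the back of the steel caddy, behind a squeeze bottle, a spray can and a square bottle: first stand all three of them upright in the empty black side tray, all at once, while the heat sink stays where it is. Then set the heat sink flat and centred on the bare square chip of the circuit board, its fins running along the board's long side. Finally put the three back, upright, each in the same cell of the caddy and on the spot where it stood at the start; do not tip any of them over, and do not shift the solder reel.

Things in the scene. Friction and masses are not known exactly. Their poses are not given: they have to be found in the camera images.
- squeeze_bottle: Cream round squeeze bottle with a yellow cap and conical nozzle, upright and loose, about 130 g. Body diameter 44 mm, straight up to 92 mm, total height 123 mm. Origin: centre of its underside, z up.
- spray_can: Round bare-metal spray can with a paper label round its lower half and a white push cap, upright and loose, about 150 g. Diameter 42 mm, straight up to 100 mm, total height 121 mm. Origin: centre of its underside, z up.
- square_bottle: White bottle of square section with a round black cap, upright and loose, about 150 g. Body 40 x 40 mm (sides along its x and y) up to 94 mm, total height 116 mm. Origin: centre of its underside, z up.
- heat_sink: Aluminium heat sink with seven upright fins, loose, about 90 g: 44 mm along the fins (its x) by 38 mm across them (its y), 32 mm high. Origin: centre of its underside, z up. It stands on the caddy's floor in the back bay, a few mm behind the bottles and can, fins running roughly front to back; grip it from above across its 38 mm width.
- caddy: Fixed dark steel tray, 196 mm along its y; x runs from its front (robot side, -68 mm) to its back (+58). Floor top 4 mm above its origin, rim 14 mm high, 4 mm thick. Two dividers, 10 mm high, 4 mm thick, at y = -32 and +32 from x = -64 to -12, make three front cells centred at x = -33, y = -64, 0, +64 mm, one item in each, any order. The open bay behind them holds the heat sink.
- side_tray: Fixed empty shallow black tray, 236 mm along its x by 104 mm along its y, rim 10 mm high, walls 4 mm thick, floor top about 4 to 5 mm above its underside. Origin: centre of its underside, z up. It stands to the left or the right of the caddy.
- board: Fixed white holder (190 x 115 x 8 mm) with a green circuit board (160 mm along its x, the long side, by 96 mm) clamped on it, board top at z = 12 mm. Tall connectors only at the board's short edges (up to z = 24 mm, over 50 mm from the chip's centre), flat clips at its long edges. Origin: centre of the holder's underside, z up. On the other side of the caddy from the side tray.
- chip (a point): Centre of the top face of the bare black square chip, 34 x 34 mm, with a small metal square in its middle, 5 mm off the board's centre along the board's x, 16 mm above the holder's underside and 4 mm above the board's surface. The heat sink rests on it; axes as the board's.
- solder_reel: Loose grey reel of solder lying flat, 52 mm in diameter and 32 mm high (not the smaller, flatter tin near it), between the robot and the caddy. Origin: centre of its underside. Not to be shifted.
There are look-alikes about, which are no part of the job. What is shaped like the heat_sink but red is not meant. Leave any purple look-alike of the square_bottle alone.

How it is judged:
On the way, in this order (a step that is already met when the one before it is completed fails the run):
1. the squeeze bottle, the spray can and the square bottle all stand upright and at rest in the side tray, the heat sink still where it was (x of squeeze_bottle in the frame of side_tray between -0.1 and 0.1 m and y of squeeze_bottle in the frame of side_tray between -0.04 and 0.04 m and z of squeeze_bottle in the frame of side_tray between 0 and 0.012 m and angle between each of squeeze_bottle, spray_can, square_bottle's own z axis and vertical below 0.12 rad and linear speed of each of squeeze_bottle, spray_can, square_bottle below 0.02 m/s and angular speed of each of squeeze_bottle, spray_can, square_bottle below 0.2 rad/s and x of spray_can in the frame of side_tray between -0.1 and 0.1 m and y of spray_can in the frame of side_tray between -0.04 and 0.04 m and z of spray_can in the frame of side_tray between 0 and 0.012 m and x of square_bottle in the frame of side_tray between -0.1 and 0.1 m and y of square_bottle in the frame of side_tray between -0.04 and 0.04 m and z of square_bottle in the frame of side_tray between 0 and 0.012 m and distance of heat_sink from where it was at the start of the episode below 0.02 m), for 0.2 s.
2. the heat sink rests flat on the chip, within 10 mm of its centre, fins along the board's long side (horizontal distance between heat_sink and chip below 0.01 m and z of heat_sink in the frame of chip between -0.003 and 0.004 m and angle between heat_sink's own z axis and vertical below 0.1 rad and angle between the x axis of heat_sink and the x axis of board, either way round below 0.2 rad and linear speed of heat_sink below 0.02 m/s and angular speed of heat_sink below 0.2 rad/s), for 0.2 s.
At the end, for the whole second after the job is handed in: The heat sink rests flat on the chip, centred within 10 mm, its fins within 0.2 rad (11 degrees) of the board's long side; the squeeze bottle, spray can and square bottle each stand upright (within 0.1 rad) within 15 mm of where they stood at the start; all are at rest (all of step 2 and distance of each of squeeze_bottle, spray_can, square_bottle from where it was at the start of the episode below 0.015 m and angle between each of squeeze_bottle, spray_can, square_bottle's own z axis and vertical below 0.1 rad and linear speed of each of squeeze_bottle, spray_can, square_bottle below 0.02 m/s and angular speed of each of squeeze_bottle, spray_can, square_bottle below 0.2 rad/s); the robot touches nothing.
It fails at once if a bottle or the can is tipped over (more than 0.6 rad) (angle between any of squeeze_bottle, spray_can, square_bottle's own z axis and vertical above 0.6 rad).
It fails at once if the solder reel is shifted by more than 20 mm (distance of solder_reel from where it was at the start of the episode above 0.02 m).
It also fails if it takes over 131 s, if anything falls off the work surface, if the arm or the gripper's body presses on something with over 40 N, if the wrist force passes 120 N, or if a joint passes its speed limit or range.

### The arm

A 6-joint arm with a two-finger parallel gripper is mounted at the origin on the work surface. World frame = base frame: x ahead of the robot, y to its left, z up, the work surface at z = 0. Lengths are in m, angles in rad, forces in N, time in s.
With the tool pointing down it reaches from about 0.275 to 0.775 m from the base axis. Payload 14.6 kg.
Tool frame: the origin (TCP) lies between the finger pads; the fingertips stand 19 mm ahead of it and the grasp point (between the pads) is the TCP (arm.tcp_to_tips is the distance from the TCP to the fingertips, in m); z points along the fingers, y is the direction in which the jaws open and shut (so a half turn about z gives the same grasp; the last joint's range is limited). The gripper opens to 85 mm and grips with 20 to 120 N. Pads are 22 mm wide; open, the fingers measure 114 mm over their backs; the gripper's body (76 mm by 85 mm) begins 54 mm behind the grasp point. The pads swing forward as they close: fully open they stand 13 mm farther back than shut.
Start: joints at [-1.407, 0.263, -0.048, 1.259, 0, 1.415], TCP at [0.165, -0.499, 0.25] pointing down, gripper open.
Joint ranges: [-2.65, 2.65], [-0.89, 1.7], [-1.18, 1.37], [-2.13, 2.11], [-1.35, 1.29], [-3.14, 3.14]. Speed limits (rad/s): [1.89, 1.89, 2.57, 2.79, 3.14, 3.14].

### API

Orientations are given as a unit quaternion [w, x, y, z].
In Python, from workcell import arm gives the robot as it stands. The module is installed in compiled form; this text tells all that it offers.
- The arm moves only by the shell command python3 -m creep 'ROWS' [FORCE]. ROWS is JSON, a list of rows, each a list of 7 numbers: the shift along the tool's x, y, z in mm, then the turn, a rotation vector about the tool's x, y, z in rad, then the opening in per cent of the stroke, from 0 (shut) to 100 (fully open). In form: [[dx, dy, dz, rx, ry, rz, jaw], ...]. A call has 1 to 8 rows; each row shifts and turns the pose as measured when the row begins, along the tool's axes as they then stand; what a row does not reach is not made up. A row lasts 1/10 s, in which the tool goes at most 50 mm and 8.59 degrees, less where a joint would pass 70% of its speed; a pose out of reach is approached as far as the arm can. A call is refused whole if a number of a shift passes 50 or a number of a turn 0.15, either way. A call with a gripper value outside its range is refused whole. The fingers move at their own pace and stop on an object; FORCE is the grip in N (left out, the last holds). Time passes only in rows, so rows that do not move let the fingers close. It gives the time, the measured TCP pose, the force and the opening at its end, in the units of the state.
- arm.state(): the state, without advancing time (a new reading comes with each control period).
- arm.capture(name): name is "scene" or "top" or "wrist"; returns (picture, depth): 384x512x3 uint8, red, green, blue; 384x512 float32, m along the optical axis (not along the pixel's ray), 0 where there is no reading.
- arm.camera_params(name): a dict with "intrinsics" (3x3 intrinsics, pixels), "R" (3x3) and "t" (3): a world point X has camera coordinates R X + t. Camera axes: x right, y down, z forward; pixel columns grow to the right and rows downward; lengths in m; the calibration is good to about 2 mm. The wrist camera is an equidistant fisheye: a pixel r from the principal point sees the ray r / f radians off the axis. A picture is of the moment at which its call begins: read the wrist's pose just before it. camera_params takes no time and is no camera call; for the wrist camera it gives the pose at the moment of the call.
- arm.finish_job(): hands the job in, once; it reports no verdict.
The state is a dict: "t": time; "joints": joint angles; "qd": joint speeds; "effort": joint torques, N m; "position": TCP position; "eef_rot": TCP orientation; "contact_force": force on the tool from outside, world axes, zero at the start; "moment": the same for the moment, N m; "width": opening from 0.0 (shut) to 1.0 (fully open).
Only numpy, scipy, OpenCV 4.12 (cv2) and the standard library are available. Lean on these libraries where they do the work, as an engineer would, in place of code of your own. Each camera call takes 0.05 s, during which the arm holds its last target.

## Working session

There is one attempt and no reset: what is moved stays moved. The work goes in short steps, Python scripts to look and compute and a shell command to move; the robot and the scene stay as the last step left them, time stands still between calls to the robot, and variables do not carry over. Pictures are saved under pics/ and viewed, and the job is handed in when it is done.

```bash
mkdir -p pics; ls; cat > h.py <<'E'
import numpy as np, cv2
from workcell import arm
def cap(n,name=None):
    p=arm.camera_params(n); im,d=arm.capture(n)
    if name: cv2.imwrite('pics/'+name+'.png',im[:,:,::-1])
    np.savez('last_'+n+'.npz',im=im,d=d,K=p['intrinsics'],R=p['R'],t=p['t'])
    return im,d,p
def load(n): return np.load('last_'+n+'.npz')
def pt(L,u,v,z=None):
    K,R,t=L['K'],L['R'],L['t']
    r=np.linalg.inv(K)@[u,v,1.0]
    C=-R.T@t; w=R.T@r
    if z is not None: return C+w*(z-C[2])/w[2]
    return C+w*L['d'][int(round(v)),int(round(u))]
E
python3 - <<'E'
from h import *
print(arm.state())
for n in ['scene','top']:
    im,d,p=cap(n,n+'0'); print(n,p)
    cv2.imwrite('pics/%s0b.png'%n,cv2.resize(im[:,:,::-1],(800,600),interpolation=cv2.INTER_CUBIC))
E
```

```text
pics
{'t': 0.0, 'joints': array([-1.40728879e+00,  2.63524219e-01, -4.89516913e-02,  1.25937862e+00,
       -2.91570493e-05,  1.41550345e+00]), 'qd': array([-8.26835679e-05, -4.36334804e-05,  2.69250193e-03, -9.47666788e-04,
        1.32873243e-04,  1.37973447e-03]), 'effort': array([-4.14272770e-03, -6.37608933e+01,  3.84570730e+01,  1.37289532e-02,
       -2.42734732e-04,  4.69691273e-06]), 'position': array([ 0.1644987 , -0.49829511,  0.24981899]), 'eef_rot': array([-5.29036029e-04,  9.87322524e-01,  1.58726033e-01, -1.67515830e-05]), 'contact_force': array([0.08606485, 0.44343321, 0.37866918]), 'moment': array([0.01566588, 0.00842965, 0.03269263]), 'width': 0.9993033831053011}
scene {'intrinsics': array([[359.16309931,   0.        , 257.89245663],
       [  0.        , 359.16309931, 192.37377078],
       [  0.        ,   0.        ,   1.        ]]), 'R': array([[-0.10195491,  0.9945935 , -0.01972203],
       [ 0.60228656,  0.04593681, -0.79695715],
       [-0.79174244, -0.09313201, -0.60371379]]), 't': array([ 0.05117335, -0.30283881,  1.23348873])}
top {'intrinsics': array([[490.76042985,   0.        , 257.55136827],
       [  0.        , 490.76042985, 192.30362197],
       [  0.        ,   0.        ,   1.        ]]), 'R': array([[-0.02289784, -0.9994777 ,  0.0228038 ],
       [-0.99309462,  0.02011459, -0.11557888],
       [ 0.11505982, -0.02529284, -0.99303651]]), 't': array([-6.00676917e-04,  5.32688124e-01,  9.59270447e-01])}
```

View pics/scene0b.png

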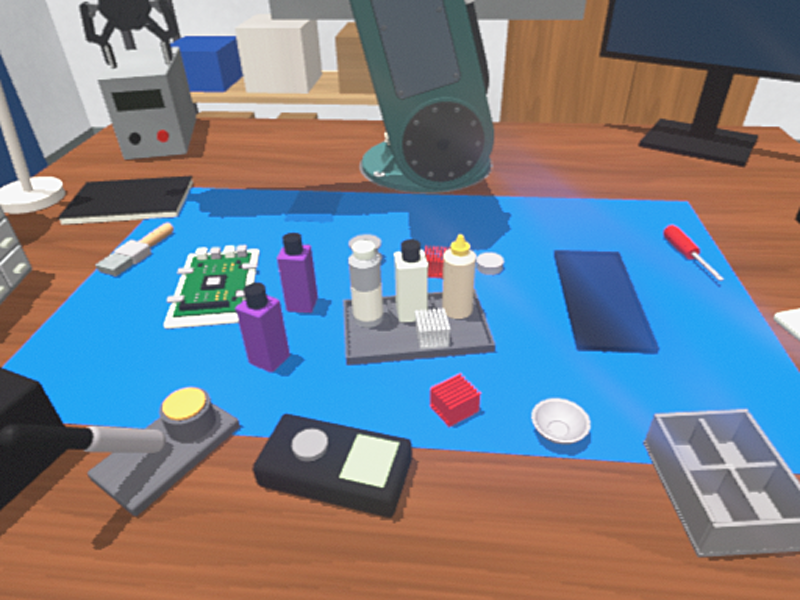

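View pics/top0b.png

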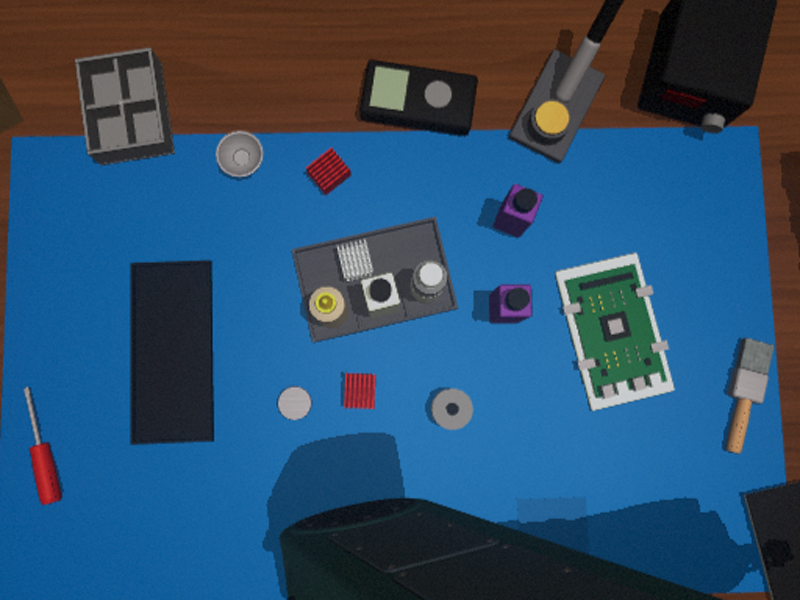

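Top view at 800x600: the squeeze bottle is at (326,303), the square bottle at (380,291), the can at (430,278) and the heat sink at (355,260). The side tray is at (172,352), the board at (615,332) and the reel at (452,408). Look-alikes are the red heat sinks at (328,170) and (360,391), the purple bottles at (519,208) and (514,302), and the tin at (294,403). Next, close crops.

```bash
python3 - <<'E'
from h import *
L=load('top'); im=L['im'][:,:,::-1]
def crop(x0,y0,x1,y1,s,n):
    cv2.imwrite('pics/'+n+'.png',cv2.resize(im[y0:y1,x0:x1],None,fx=s,fy=s,interpolation=cv2.INTER_CUBIC))
crop(180,130,300,225,6,'c_caddy')
crop(345,155,440,270,5,'c_board')
crop(75,160,145,290,4,'c_tray')
E
```

```text
(no output)
```

View pics/c_caddy.png

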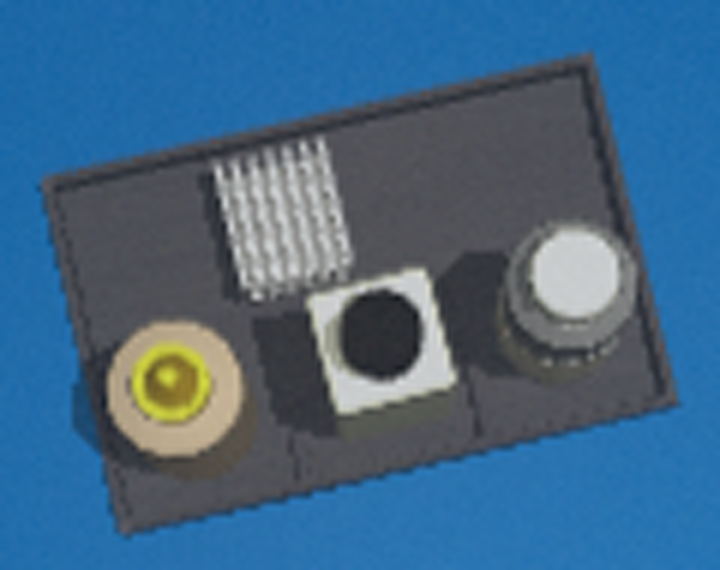

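View pics/c_board.png

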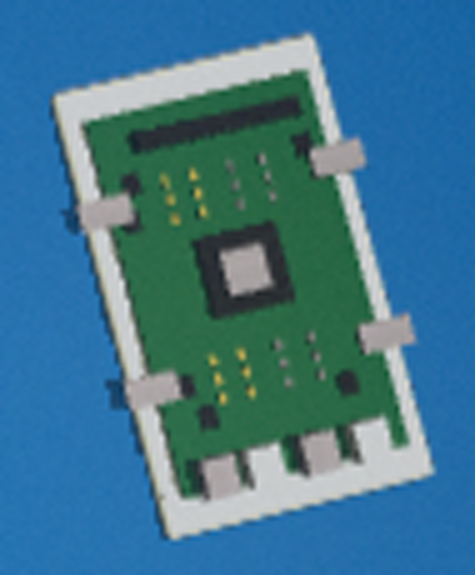

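View pics/c_tray.png

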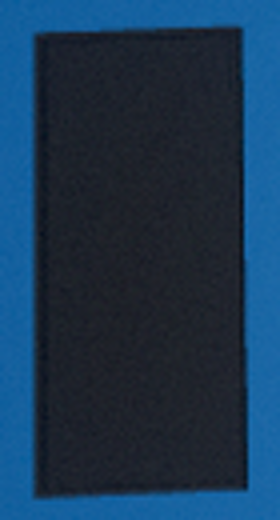

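```bash
python3 - <<'E'
from h import *
L=load('top')
def P(l,s,ox,oy,z): return np.array([pt(L,u/s+ox-.5+.5/s*0,v/s+oy-.5,z)[:2] for u,v in l])
c=lambda l,z:P(l,6,180,130,z)
np.set_printoptions(precision=4,suppress=True)
ca=c([(42,180),(592,55),(680,403),(120,530)],.014)
print('caddy',ca,ca.mean(0))
d=ca[0]-ca[1]+ca[3]-ca[2]; yaw=np.arctan2(-d[0],d[1]);print('yaw',yaw,np.linalg.norm(ca[0]-ca[1]),np.linalg.norm(ca[0]-ca[3]))
print('sq tip',c([(170,378)],.123),'shoulder',c([(175,390)],.092))
s=c([(305,295),(422,268),(460,380),(338,415)],.094); d=s[0]-s[1]+s[3]-s[2];print('square',s.mean(0),np.arctan2(-d[0],d[1]),'cap',c([(383,334)],.116))
print('can cap',c([(575,270)],.121),c([(568,285)],.1))
h=c([(215,165),(325,138),(355,270),(248,300)],.036); d=h[0]-h[1]+h[3]-h[2]; print('hs',h,h.mean(0),np.arctan2(-d[0],d[1]))
b=P([(55,97),(315,35),(435,470),(170,540)],5,345,155,.008);d=b[0]+b[1]-b[2]-b[3];print('board',b.mean(0),np.arctan2(d[1],d[0]),np.linalg.norm(b[0]-b[3]),np.linalg.norm(b[0]-b[1]))
ch=P([(193,240),(275,223),(295,300),(213,320)],5,345,155,.016);d=ch[0]+ch[1]-ch[2]-ch[3];print('chip',ch.mean(0),np.arctan2(d[1],d[0]),P([(245,269)],5,345,155,.016))
t=P([(36,34),(242,28),(247,489),(36,497)],4,75,160,.01);d=t[0]+t[1]-t[2]-t[3];print('tray',t,t.mean(0),np.arctan2(d[1],d[0]))
for n in ((289,261),(261,254)): print('reel/other',pt(L,*n,.032))
# depth check: heights & flats
for nm,(u,v) in dict(sq=(326,303),sqb=(380,291),can=(430,278),hs=(355,260),chip=(615,327),tray=(172,352)).items(): print(nm,pt(L,u/1.5625,v/1.5625))
E
```

```text
caddy [[ 0.6055  0.1324]
 [ 0.646  -0.058 ]
 [ 0.524  -0.0848]
 [ 0.4846  0.1068]] [0.565  0.0241]
yaw 0.2060399012989094 0.1946376106614428 0.12359611213445178
sq tip [[0.5234 0.081 ]] shoulder [[0.5232 0.0818]]
square [0.5377 0.0167] 0.2358524831652395 cap [[0.5365 0.016 ]]
can cap [[ 0.5545 -0.0433]] [[ 0.5529 -0.0423]]
hs [[0.6055 0.0717]
 [0.614  0.0345]
 [0.5688 0.0252]
 [0.5594 0.0612]] [0.5869 0.0482] 0.24152508304996564
board [ 0.4903 -0.2924] 0.2096302695186199 0.18778393109879604 0.11324139170413278
chip [ 0.4949 -0.2905] 0.19715028122343084 [[ 0.4956 -0.2909]]
tray [[0.5925 0.344 ]
 [0.5936 0.2388]
 [0.3593 0.2349]
 [0.3579 0.3399]] [0.4758 0.2894] 0.01709885898520133
reel/other [ 0.3938 -0.0714  0.032 ]
reel/other [ 0.4089 -0.0161  0.032 ]
sq [0.5208 0.0796 0.1225]
sqb [0.5344 0.0163 0.1163]
can [ 0.5482 -0.0429  0.1202]
hs [0.5858 0.0481 0.0356]
chip [ 0.4936 -0.2911  0.0155]
tray [0.474  0.2901 0.0038]
```

```bash
cat > go.py <<'E'
import sys; from h import *
from scipy.spatial.transform import Rotation as Rn
# usage: go.py x y z yaw -> remaining tool-frame shift (mm) and turn
s=arm.state(); q=s['eef_rot']; R=Rn.from_quat([q[1],q[2],q[3],q[0]])
x,y,z,yaw=map(float,sys.argv[1:5])
T=Rn.from_euler('z',yaw)*Rn.from_euler('x',np.pi)
d=R.inv().apply(np.array([x,y,z])-s['position'])*1000
rv=(R.inv()*T).as_rotvec()
print('t %.2f pos %s yaw %.3f w %.3f F %s'%(s['t'],s['position'].round(4),np.arctan2(R.as_matrix()[1,0],R.as_matrix()[0,0]),s['width'],s['contact_force'].round(1)))
print('tool shift mm',d.round(1),'turn',rv.round(3), 'j',s['joints'].round(2))
E
python3 -m creep '[[0,0,0,0,0,-0.146,100],[0,0,0,0,0,-0.146,100],[0,0,0,0,0,-0.146,100],[0,0,0,0,0,-0.146,100],[0,0,0,0,0,-0.146,100],[0,0,0,0,0,-0.146,100],[0,0,0,0,0,-0.146,100],[0,0,0,0,0,-0.146,100]]' 30
python3 go.py 0.5232 0.0815 0.25 1.777
```

```text
t: 0.9
position: [0.1643, -0.497, 0.2475]
eef_rot: [-0.003, 0.726, 0.688, 0.002]
contact_force: [0.2, -0.2, 0.2]
width: 0.996
t 0.90 pos [ 0.1643 -0.497   0.2475] yaw 1.517 w 0.996 F [ 0.2 -0.2  0.2]
tool shift mm [596.8 327.5   0.8] turn [-0.001 -0.006 -0.26 ] j [-1.41  0.27 -0.05  1.26  0.    0.22]
```

```bash

python3 -m creep '[[0,0,0,0,0,-0.13,100],[0,0,0,0,0,-0.13,100],[40,8,0,0,0,0,100],[40,8,0,0,0,0,100],[40,8,0,0,0,0,100],[40,8,0,0,0,0,100],[40,8,0,0,0,0,100],[40,8,0,0,0,0,100]]'
python3 go.py 0.5232 0.0815 0.25 1.777
```

```text
t: 1.7
position: [0.1571, -0.2464, 0.2457]
eef_rot: [-0.005, 0.625, 0.781, 0.004]
contact_force: [0.2, 0.1, 0.4]
width: 0.997
t 1.70 pos [ 0.1571 -0.2464  0.2457] yaw 1.792 w 0.997 F [0.2 0.1 0.4]
tool shift mm [239.5 429.3  -1.2] turn [ 0.    -0.012  0.015] j [-1.29 -0.13 -0.5   1.22  0.    0.06]
```

```bash

python3 -m creep '[[5,45,0,0,0,0.01,100],[10,45,0,0,0,0.005,100],[20,45,0,0,0,0,100],[25,40,0,0,0,0,100],[30,40,0,0,0,0,100],[30,40,0,0,0,0,100],[30,40,0,0,0,0,100],[30,40,0,0,0,0,100]]'
python3 go.py 0.5232 0.0815 0.25 1.777
```

```text
t: 2.5
position: [0.4204, -0.0181, 0.2479]
eef_rot: [-0.003, 0.633, 0.774, 0.003]
contact_force: [0.0, -1.3, -0.1]
width: 1.0
t 2.50 pos [ 0.4204 -0.0181  0.2479] yaw 1.771 w 1.000 F [ 0.  -1.3 -0.1]
tool shift mm [ 77.2 120.6  -1.3] turn [ 0.001 -0.009 -0.006] j [-0.24  0.09 -0.28  1.21  0.01  1.13]
```

```bash

python3 -m creep '[[26,40,0,0,0,0,100],[26,40,0,0,0,0,100],[22,35,0,0,-0.008,0,100],[0,0,0,0,0,0,100]]'
python3 go.py 0.5232 0.0815 0.25 1.777
python3 - <<'E'
from h import *
im,d,p=cap('wrist')
cv2.imwrite('pics/w1.png',cv2.resize(im[:,:,::-1],(800,600)))
E
```

```text
t: 2.9
position: [0.5235, 0.0872, 0.247]
eef_rot: [-0.0, 0.631, 0.776, 0.0]
contact_force: [-1.2, -0.4, -0.2]
width: 0.998
t 2.90 pos [0.5235 0.0872 0.247 ] yaw 1.777 w 0.998 F [-1.2 -0.4 -0.2]
tool shift mm [-5.5 -1.5 -3. ] turn [ 0.    -0.001 -0.   ] j [ 0.01  0.27 -0.04  1.25  0.    1.38]
```

View pics/w1.png

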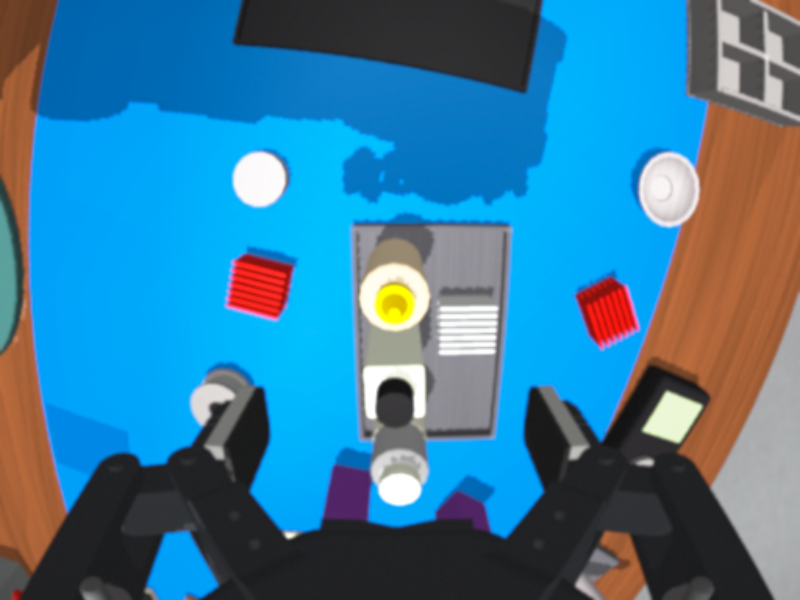

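```bash

python3 -m creep '[[-5,-1,10,0,0,0,100],[0,0,40,0,0,0,100],[0,0,40,0,0,0,100],[0,0,40,0,0,0,90],[0,0,20,0,0,0,80],[0,0,0,0,0,0,80]]'
python3 go.py 0.5232 0.0815 0.082 1.777
```

```text
t: 3.55
position: [0.5169, 0.0742, 0.0907]
eef_rot: [-0.0, 0.633, 0.774, -0.0]
contact_force: [1.0, 0.3, 1.3]
width: 0.799
t 3.55 pos [0.5169 0.0742 0.0907] yaw 1.771 w 0.799 F [1.  0.3 1.3]
tool shift mm [5.9 7.6 8.7] turn [-0.001 -0.    -0.006] j [-0.01  0.36 -0.36  0.85  0.    1.36]
```

```bash

python3 -m creep '[[5,7,6,0,0,0,75],[1,1,0,0,0,0,75],[0,0,0,0,0,0,75]]'
python3 go.py 0.5232 0.0815 0.082 1.777
```

```text
t: 3.85
position: [0.5241, 0.0804, 0.0865]
eef_rot: [0.0, 0.634, 0.773, 0.0]
contact_force: [0.3, 0.1, -0.1]
width: 0.752
t 3.85 pos [0.5241 0.0804 0.0865] yaw 1.768 w 0.752 F [ 0.3  0.1 -0.1]
tool shift mm [ 1.3 -0.7  4.5] turn [ 0.001  0.    -0.009] j [-0.    0.38 -0.35  0.84  0.    1.37]
```

```bash

python3 -m creep '[[1,-1,3,0,0,-0.008,65],[0,0,0,0,0,0,20],[0,0,0,0,0,0,20],[0,0,0,0,0,0,20],[0,0,0,0,0,0,20]]' 30
python3 go.py 0.5232 0.0815 0.082 1.777
```

```text
t: 4.35
position: [0.5239, 0.0814, 0.0853]
eef_rot: [0.002, 0.63, 0.776, 0.001]
contact_force: [0.1, 0.7, -1.3]
width: 0.503
t 4.35 pos [0.5239 0.0814 0.0853] yaw 1.777 w 0.503 F [ 0.1  0.7 -1.3]
tool shift mm [ 0.3 -0.7  3.3] turn [0.005 0.001 0.   ] j [ 0.    0.38 -0.36  0.83 -0.    1.36]
```

```bash

python3 -m creep '[[0,0,-20,0,0,0,20],[0,0,-35,0,0,0,20],[0,0,-35,0,0,0,20],[0,0,-10,0,0,0,20],[0,0,0,0,0,0,20]]' 30
python3 go.py 0.552 0.291 0.16 1.777
```

```text
t: 4.85
position: [0.5225, 0.0814, 0.1878]
eef_rot: [0.001, 0.63, 0.776, 0.001]
contact_force: [0.7, -0.6, -1.4]
width: 0.507
t 4.85 pos [0.5225 0.0814 0.1878] yaw 1.777 w 0.507 F [ 0.7 -0.6 -1.4]
tool shift mm [199.2  71.8  27.9] turn [0.002 0.    0.   ] j [ 0.    0.3  -0.18  1.1   0.    1.36]
```

```bash

python3 -m creep '[[20,8,3,0,0,0,20],[40,14,5,0,0,0,20],[40,14,5,0,0,0,20],[40,14,5,0,0,0,20],[35,13,5,0,0,0,20],[15,7,2,0,0,0,20],[0,0,0,0,0,0,20],[0,0,0,0,0,0,20]]' 30
python3 go.py 0.552 0.291 0.0865 1.777
```

```text
t: 5.65
position: [0.5507, 0.287, 0.1515]
eef_rot: [-0.002, 0.632, 0.775, -0.004]
contact_force: [0.3, 0.2, -0.6]
width: 0.508
t 5.65 pos [0.5507 0.287  0.1515] yaw 1.775 w 0.508 F [ 0.3  0.2 -0.6]
tool shift mm [ 3.8  2.6 65. ] turn [-0.008  0.002 -0.002] j [ 0.35  0.47  0.01  1.12 -0.    1.72]
```

```bash

python3 -m creep '[[4,2,20,0,0,0,20],[0,0,25,0,0,0,20],[0,0,10,0,0,0,20],[0,0,2,0,0,0,20],[0,0,0,0,0,0,20]]' 30
python3 go.py 0.552 0.291 0.0865 1.777
```

```text
t: 6.15
position: [0.5519, 0.2854, 0.0937]
eef_rot: [-0.001, 0.634, 0.774, -0.004]
contact_force: [-0.5, -0.2, -0.9]
width: 0.505
t 6.15 pos [0.5519 0.2854 0.0937] yaw 1.769 w 0.505 F [-0.5 -0.2 -0.9]
tool shift mm [5.5 1.3 7.2] turn [-0.008  0.003 -0.008] j [ 0.35  0.51 -0.09  0.98 -0.    1.72]
```

```bash

python3 -m creep '[[3,0,4,-0.004,0.001,-0.004,20],[0,0,2,0,0,0,20],[0,0,0,0,0,0,20]]' 30
python3 go.py 0.552 0.291 0.0865 1.777
```

```text
t: 6.45
position: [0.5523, 0.2883, 0.0895]
eef_rot: [0.001, 0.632, 0.775, -0.001]
contact_force: [0.8, -0.2, -0.5]
width: 0.505
t 6.45 pos [0.5523 0.2883 0.0895] yaw 1.773 w 0.505 F [ 0.8 -0.2 -0.5]
tool shift mm [2.7 0.3 3. ] turn [-0.     0.002 -0.004] j [ 0.35  0.51 -0.1   0.96 -0.    1.72]
```

```bash

python3 -m creep '[[0,0,2,0,0,0,20],[0,0,1,0,0,0,20],[0,0,1,0,0,0,20]]' 30
python3 go.py 0.552 0.291 0.0865 1.777
```

```text
t: 6.75
position: [0.5526, 0.2886, 0.0861]
eef_rot: [0.001, 0.632, 0.775, -0.0]
contact_force: [0.4, 0.1, -0.9]
width: 0.504
t 6.75 pos [0.5526 0.2886 0.0861] yaw 1.773 w 0.504 F [ 0.4  0.1 -0.9]
tool shift mm [ 2.5 -0.1 -0.5] turn [ 0.001  0.002 -0.004] j [ 0.35  0.52 -0.1   0.95 -0.    1.72]
```

```bash

python3 -m creep '[[0,0,1,0,0,0,20],[0,0,0,0,0,0,55],[0,0,0,0,0,0,70],[0,0,0,0,0,0,70],[0,0,-10,0,0,0,75],[0,0,-40,0,0,0,75],[0,0,-45,0,0,0,75],[0,0,-20,0,0,0,100]]' 30
python3 go.py 0.5377 0.0170 0.2 1.79
python3 - <<'E'
from h import *
im,d,p=cap('top')
cv2.imwrite('pics/t2.png',cv2.resize(im[:,:,::-1],(800,600)))
E
```

```text
t: 7.55
position: [0.5509, 0.2881, 0.2031]
eef_rot: [-0.0, 0.632, 0.775, -0.002]
contact_force: [-0.3, 0.4, -0.0]
width: 0.895
t 7.55 pos [0.5509 0.2881 0.2031] yaw 1.773 w 0.895 F [-0.3  0.4 -0. ]
tool shift mm [-262.9  -67.4    4. ] turn [-0.004  0.002 -0.017] j [ 0.35  0.45  0.11  1.24 -0.    1.72]
```

View pics/t2.png

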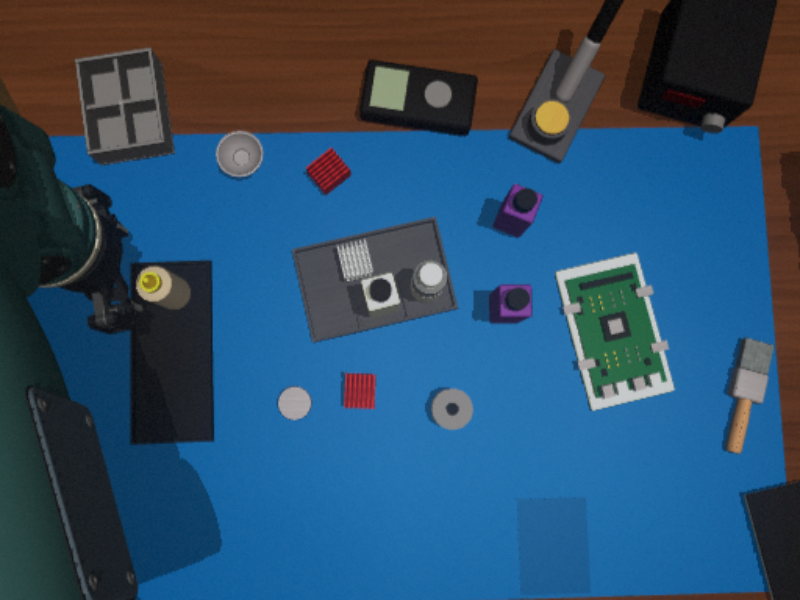

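The squeeze bottle stands upright at (160,285) in the tray. Next is the square bottle.

```bash

python3 -m creep '[[-40,-10,0,0,0,-0.01,100],[-45,-11,0,0,0,-0.01,100],[-45,-11,0,0,0,0,100],[-45,-11,0,0,0,0,100],[-45,-12,0,0,0,0,100],[-35,-10,0,0,0,0,100],[-5,-2,0,0,0,0,100],[0,0,0,0,0,0,100]]' 30
python3 go.py 0.5372 0.0167 0.085 1.79
```

```text
t: 8.4
position: [0.543, 0.0115, 0.2118]
eef_rot: [0.004, 0.623, 0.782, 0.002]
contact_force: [0.1, 1.0, -0.3]
width: 0.999
t 8.40 pos [0.543  0.0115 0.2118] yaw 1.796 w 0.999 F [ 0.1  1.  -0.3]
tool shift mm [  6.7  -5.5 126.8] turn [0.008 0.003 0.006] j [-0.13  0.3  -0.1   1.16 -0.    1.22]
```

```bash

python3 -m creep '[[5,-5,10,0.008,0.003,0.006,100],[0,0,35,0,0,0,95],[0,0,40,0,0,0,85],[0,0,30,0,0,0,80],[0,0,0,0,0,0,75]]' 30
python3 go.py 0.5372 0.0167 0.085 1.79
```

```text
t: 8.9
position: [0.5357, 0.0218, 0.0926]
eef_rot: [-0.0, 0.624, 0.782, 0.0]
contact_force: [0.5, -0.7, 1.0]
width: 0.748
t 8.90 pos [0.5357 0.0218 0.0926] yaw 1.795 w 0.748 F [ 0.5 -0.7  1. ]
tool shift mm [-5.3  0.4  7.6] turn [ 0.    -0.001  0.005] j [-0.11  0.38 -0.33  0.87  0.    1.23]
```

```bash

python3 -m creep '[[-5,0,5,0,0,0.005,68],[0,0,1,0,0,0,62],[0,0,0,0,0,0,20],[0,0,0,0,0,0,20],[0,0,0,0,0,0,20],[0,0,0,0,0,0,20]]' 30
python3 go.py 0.5372 0.0167 0.085 1.79
```

```text
t: 9.5
position: [0.5384, 0.0186, 0.0903]
eef_rot: [0.001, 0.625, 0.781, 0.002]
contact_force: [0.1, -0.3, -1.4]
width: 0.468
t 9.50 pos [0.5384 0.0186 0.0903] yaw 1.792 w 0.468 F [ 0.1 -0.3 -1.4]
tool shift mm [-1.6 -1.6  5.3] turn [0.004 0.    0.002] j [-0.12  0.38 -0.33  0.86  0.    1.23]
```

```bash

python3 -m creep '[[0,0,-20,0,0,0,20],[0,0,-35,0,0,0,20],[0,0,-30,0,0,0,20],[15,-4,-5,0,0,0,20],[40,-9,0,0,0,0,20],[40,-2,0,0,0,0,20],[40,0,0,0,0,0,20],[40,0,0,0,0,0,20]]' 30
python3 go.py 0.476 0.289 0.16 1.79
```

```text
t: 10.3
position: [0.4825, 0.189, 0.182]
eef_rot: [0.001, 0.628, 0.778, 0.001]
contact_force: [-0.1, -0.7, -1.4]
width: 0.466
t 10.30 pos [0.4825 0.189  0.182 ] yaw 1.783 w 0.466 F [-0.1 -0.7 -1.4]
tool shift mm [99.1 14.7 22.1] turn [ 0.003 -0.    -0.007] j [ 0.22  0.28 -0.21  1.07  0.    1.57]
```

```bash

python3 -m creep '[[40,6,5,0,0,0,20],[30,4,5,0,0,0,20],[12,2,5,0,0,0,20],[0,0,0,0,0,0,20],[0,0,0,0,0,0,20]]' 30
python3 go.py 0.476 0.289 0.0915 1.79
```

```text
t: 10.8
position: [0.4708, 0.2796, 0.1634]
eef_rot: [-0.0, 0.626, 0.78, -0.0]
contact_force: [0.4, 0.8, -2.0]
width: 0.466
t 10.80 pos [0.4708 0.2796 0.1634] yaw 1.790 w 0.466 F [ 0.4  0.8 -2. ]
tool shift mm [ 8.   7.1 71.9] turn [-0. -0. -0.] j [ 0.39  0.34 -0.17  1.06  0.    1.74]
```

```bash

python3 -m creep '[[7,6,20,0,0,0,20],[0,0,25,0,0,0,20],[0,0,15,0,0,0,20],[0,0,0,0,0,0,20],[0,0,4,0,0,0,20],[0,0,2,0,0,0,20]]' 30
python3 go.py 0.476 0.289 0.0915 1.79
```

```text
t: 11.4
position: [0.4773, 0.2821, 0.0974]
eef_rot: [0.001, 0.629, 0.778, 0.001]
contact_force: [-0.1, -0.2, -2.1]
width: 0.465
t 11.40 pos [0.4773 0.2821 0.0974] yaw 1.782 w 0.465 F [-0.1 -0.2 -2.1]
tool shift mm [7.  0.2 5.9] turn [ 0.002  0.    -0.008] j [ 0.39  0.4  -0.27  0.89 -0.    1.75]
```

```bash

python3 -m creep '[[4,0,3,0,0,0,20],[0,0,2,0,0,0,20],[0,0,1,0,0,0,20],[0,0,0,0,0,0,20]]' 30
python3 go.py 0.476 0.289 0.0915 1.79
```

```text
t: 11.8
position: [0.4772, 0.2863, 0.0925]
eef_rot: [0.001, 0.629, 0.778, 0.002]
contact_force: [0.3, 0.0, -1.3]
width: 0.466
t 11.80 pos [0.4772 0.2863 0.0925] yaw 1.782 w 0.466 F [ 0.3  0.  -1.3]
tool shift mm [ 2.9 -0.6  1. ] turn [ 0.005  0.    -0.008] j [ 0.39  0.41 -0.28  0.88 -0.    1.75]
```

```bash

python3 -m creep '[[0,0,1,0,0,0,20],[0,0,1,0,0,0,20],[0,0,0,0,0,0,20]]' 30
python3 go.py 0.476 0.289 0.0915 1.79
```

```text
t: 12.1
position: [0.4773, 0.2864, 0.0906]
eef_rot: [0.002, 0.629, 0.778, 0.002]
contact_force: [0.0, 0.5, -2.2]
width: 0.457
t 12.10 pos [0.4773 0.2864 0.0906] yaw 1.782 w 0.457 F [ 0.   0.5 -2.2]
tool shift mm [ 2.8 -0.7 -0.9] turn [ 0.005 -0.    -0.008] j [ 0.39  0.41 -0.28  0.87 -0.    1.75]
```

```bash

python3 -m creep '[[0,0,0,0,0,0,55],[0,0,0,0,0,0,65],[0,0,0,0,0,0,65],[0,0,-10,0,0,0,70],[0,0,-40,0,0,0,70],[0,0,-45,0,0,0,75],[0,0,-20,0,0,0,100]]' 30
python3 go.py 0.5525 -0.0430 0.2 1.785
python3 - <<'E'
from h import *
im,d,p=cap('top')
cv2.imwrite('pics/t3.png',cv2.resize(im[140:300,60:300,::-1],(750,500)))
E
```

```text
t: 12.8
position: [0.4753, 0.2856, 0.2093]
eef_rot: [0.001, 0.629, 0.778, 0.0]
contact_force: [0.2, -0.3, -1.1]
width: 0.901
t 12.80 pos [0.4753 0.2856 0.2093] yaw 1.782 w 0.901 F [ 0.2 -0.3 -1.1]
tool shift mm [-337.5    6.6    9.6] turn [ 0.001  0.001 -0.003] j [ 0.39  0.33 -0.07  1.18 -0.    1.75]
```

View pics/t3.png

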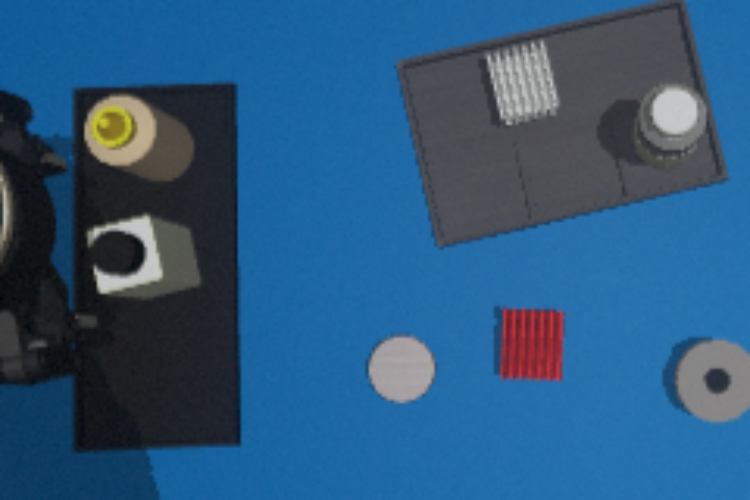

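Both stand upright, the squeeze bottle at (120,130) and the square bottle at (125,255) in this crop. The can is next, at (670,115).

```bash

python3 -m creep '[[-40,1,0,0,0,0,100],[-48,1,0,0,0,0,100],[-48,1,0,0,0,0,100],[-48,1,0,0,0,0,100],[-48,1,0,0,0,0,100],[-48,1,0,0,0,0,100],[-40,0,0,0,0,0,100],[-5,0,0,0,0,0,100]]' 30
python3 go.py 0.5529 -0.0430 0.085 1.785
python3 -m creep '[[0,0,0,0,0,0,100]]'
python3 go.py 0.5529 -0.0430 0.085 1.785
```

```text
t: 13.65
position: [0.5537, -0.0407, 0.2181]
eef_rot: [0.005, 0.627, 0.779, 0.005]
contact_force: [-0.4, 0.1, -1.1]
width: 0.999
t 13.65 pos [ 0.5537 -0.0407  0.2181] yaw 1.787 w 0.999 F [-0.4  0.1 -1.1]
tool shift mm [ -1.9  -3.  133.1] turn [0.013 0.001 0.002] j [-0.22  0.32 -0.06  1.18  0.    1.13]
t: 13.75
position: [0.5537, -0.0417, 0.2184]
eef_rot: [0.005, 0.627, 0.779, 0.005]
contact_force: [-0.4, 0.6, -0.1]
width: 1.002
t 13.75 pos [ 0.5537 -0.0417  0.2184] yaw 1.785 w 1.002 F [-0.4  0.6 -0.1]
tool shift mm [ -1.   -2.8 133.3] turn [0.013 0.001 0.   ] j [-0.22  0.32 -0.06  1.18  0.    1.13]
```

```bash

python3 -m creep '[[-1,-1,10,0.013,0,0,100],[0,0,40,0,0,0,95],[0,0,40,0,0,0,85],[0,0,35,0,0,0,80],[0,0,0,0,0,0,75],[0,0,0,0,0,0,75]]' 30
python3 go.py 0.5529 -0.0430 0.085 1.785
```

```text
t: 14.35
position: [0.5518, -0.0362, 0.0899]
eef_rot: [0.0, 0.624, 0.781, -0.001]
contact_force: [0.1, -0.1, 1.1]
width: 0.749
t 14.35 pos [ 0.5518 -0.0362  0.0899] yaw 1.793 w 0.749 F [ 0.1 -0.1  1.1]
tool shift mm [-6.9 -0.4  4.9] turn [-0.001  0.001  0.008] j [-0.21  0.41 -0.29  0.88 -0.    1.14]
```

```bash

python3 -m creep '[[-6,0,3,0,0,0.006,70],[-1,0,0,0,0,0,65],[0,0,0,0,0,0,20],[0,0,0,0,0,0,20],[0,0,0,0,0,0,20],[0,0,0,0,0,0,20]]' 30
python3 go.py 0.5529 -0.0430 0.085 1.785
```

```text
t: 14.95
position: [0.5558, -0.0432, 0.0919]
eef_rot: [0.003, 0.627, 0.779, 0.001]
contact_force: [-0.0, -0.2, -1.4]
width: 0.484
t 14.95 pos [ 0.5558 -0.0432  0.0919] yaw 1.787 w 0.484 F [-0.  -0.2 -1.4]
tool shift mm [ 0.9 -2.9  6.9] turn [0.005 0.004 0.002] j [-0.22  0.41 -0.28  0.88 -0.    1.13]
```

```bash

python3 -m creep '[[0,0,-20,0,0,0,20],[0,0,-35,0,0,0,20],[0,0,-30,0,0,0,20],[0,0,-10,0,0,0,20],[0,0,0,0,0,0,20]]' 30
python3 go.py 0.400 0.288 0.19 1.785
```

```text
t: 15.45
position: [0.5543, -0.0428, 0.1889]
eef_rot: [0.002, 0.627, 0.779, 0.0]
contact_force: [0.1, 0.5, -2.5]
width: 0.486
t 15.45 pos [ 0.5543 -0.0428  0.1889] yaw 1.787 w 0.486 F [ 0.1  0.5 -2.5]
tool shift mm [356.2 -79.7  -2.2] turn [0.002 0.003 0.002] j [-0.22  0.34 -0.11  1.12 -0.    1.13]
```

```bash

python3 -m creep '[[20,-6,0,0,0,0,20],[40,-11,0,0,0,0,20],[45,-10,0,0,0,0,20],[45,-10,0,0,0,0,20],[45,-10,0,0,0,0,20],[45,-10,0,0,0,0,20],[45,-10,0,0,0,0,20],[35,-6,0,0,0,0,20]]' 30
python3 go.py 0.400 0.288 0.19 1.785
```

```text
t: 16.25
position: [0.4035, 0.2626, 0.177]
eef_rot: [-0.003, 0.629, 0.777, -0.004]
contact_force: [1.3, 0.7, -2.3]
width: 0.483
t 16.25 pos [0.4035 0.2626 0.177 ] yaw 1.780 w 0.483 F [ 1.3  0.7 -2.3]
tool shift mm [ 25.5   1.8 -13.1] turn [-0.01   0.002 -0.005] j [ 0.41  0.23 -0.3   1.05  0.    1.77]
```

```bash

python3 -m creep '[[14,2,0,0,0,0,20],[8,0,0,-0.008,0,0,20],[0,0,0,0,0,0,20],[0,0,0,0,0,0,20]]' 30
python3 go.py 0.400 0.288 0.094 1.785
```

```text
t: 16.65
position: [0.3946, 0.2882, 0.1726]
eef_rot: [-0.002, 0.627, 0.779, -0.004]
contact_force: [-0.7, -1.3, -1.8]
width: 0.486
t 16.65 pos [0.3946 0.2882 0.1726] yaw 1.787 w 0.486 F [-0.7 -1.3 -1.8]
tool shift mm [-1.1  5.9 78.5] turn [-0.008  0.003  0.002] j [ 0.46  0.25 -0.29  1.04 -0.    1.82]
```

```bash

python3 -m creep '[[0,5,20,-0.005,0.002,0,20],[0,0,25,0,0,0,20],[0,0,15,0,0,0,20],[0,0,8,0,0,0,20],[0,0,4,0,0,0,20],[0,0,0,0,0,0,20]]' 30
python3 go.py 0.400 0.288 0.0925 1.785
```

```text
t: 17.25
position: [0.4011, 0.2843, 0.0979]
eef_rot: [-0.0, 0.63, 0.777, -0.001]
contact_force: [-0.3, -0.3, -2.3]
width: 0.484
t 17.25 pos [0.4011 0.2843 0.0979] yaw 1.780 w 0.484 F [-0.3 -0.3 -2.3]
tool shift mm [ 3.8 -0.3  5.4] turn [-0.002  0.001 -0.005] j [ 0.45  0.31 -0.42  0.84 -0.    1.81]
```

```bash

python3 -m creep '[[2,0,2,0,0,0,20],[0,0,2,0,0,0,20],[0,0,1,0,0,0,20],[0,0,1,0,0,0,20],[0,0,0,0,0,0,20]]' 30
python3 go.py 0.400 0.288 0.0925 1.785
```

```text
t: 17.75
position: [0.4018, 0.2867, 0.0933]
eef_rot: [0.0, 0.63, 0.777, 0.0]
contact_force: [0.0, 0.6, -0.7]
width: 0.483
t 17.75 pos [0.4018 0.2867 0.0933] yaw 1.779 w 0.483 F [ 0.   0.6 -0.7]
tool shift mm [ 1.6 -1.5  0.8] turn [ 0.001  0.    -0.006] j [ 0.45  0.32 -0.43  0.83 -0.    1.82]
```

```bash

python3 -m creep '[[0,0,1,0,0,0,20],[0,0,0,0,0,0,58],[0,0,0,0,0,0,66],[0,0,0,0,0,0,66],[0,0,-10,0,0,0,70],[0,0,-40,0,0,0,70],[0,0,-45,0,0,0,75],[0,0,-20,0,0,0,100]]' 30
python3 go.py 0.587 0.048 0.2 0.22
python3 - <<'E'
from h import *
im,d,p=cap('top')
cv2.imwrite('pics/t4.png',cv2.resize(im[140:300,60:300,::-1],(750,500)))
im,d,p=cap('scene')
cv2.imwrite('pics/s4.png',cv2.resize(im[:,:,::-1],(800,600)))
E
```

```text
t: 18.55
position: [0.4002, 0.2861, 0.2113]
eef_rot: [-0.0, 0.63, 0.777, -0.002]
contact_force: [1.2, 0.1, 0.0]
width: 0.896
t 18.55 pos [0.4002 0.2861 0.2113] yaw 1.779 w 0.896 F [1.2 0.1 0. ]
tool shift mm [-271.6  133.5   11.2] turn [-0.002  0.004  1.559] j [ 0.46  0.23 -0.21  1.14 -0.    1.82]
```

View pics/t4.png

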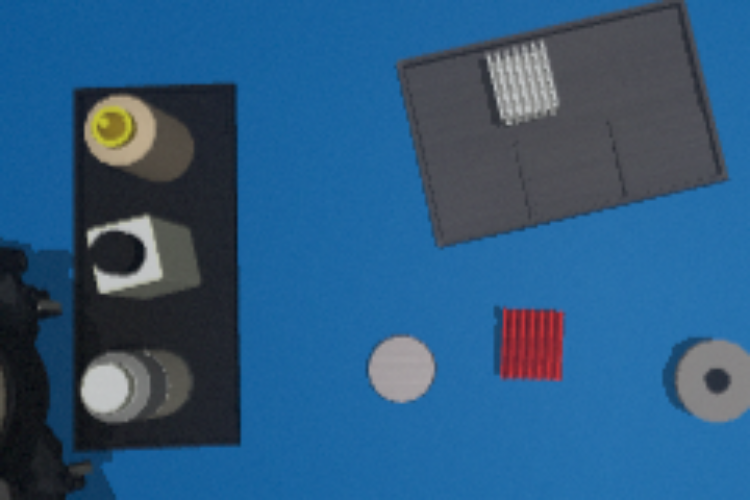

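View pics/s4.png

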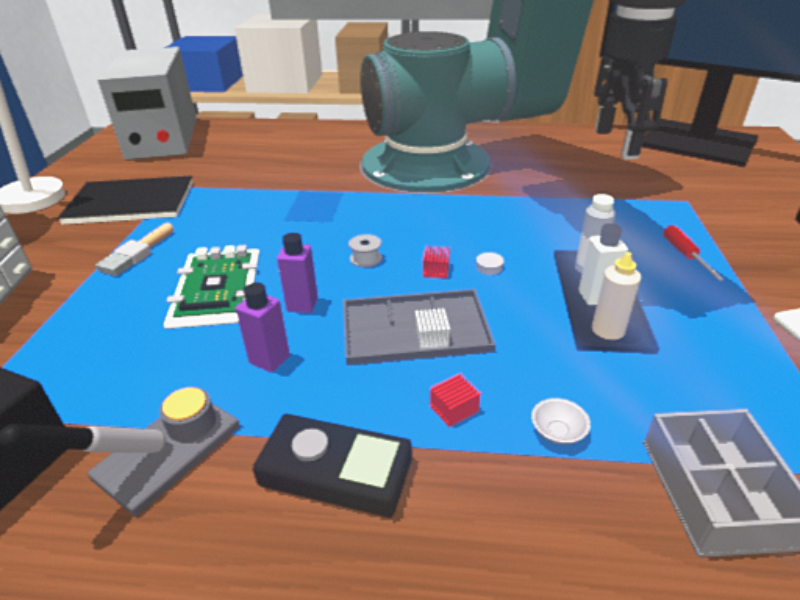

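All three stand upright in the tray. Now I'll measure the heat sink more closely.

```bash

python3 -m creep '[[0,0,-5,0,0,-0.148,100],[0,0,0,0,0,-0.148,100],[0,0,0,0,0,-0.148,100],[0,0,0,0,0,-0.148,100],[0,0,0,0,0,-0.148,100],[0,0,0,0,0,-0.148,100],[0,0,0,0,0,-0.148,100],[0,0,0,0,0,-0.148,100]]' 30
python3 go.py 0.587 0.048 0.2 3.37
python3 - <<'E'
from h import *
im,d,p=cap('top')
cv2.imwrite('pics/hs.png',cv2.resize(im[140:190,205:255,::-1],(600,600),interpolation=cv2.INTER_CUBIC))
E
```

```text
t: 19.45
position: [0.3991, 0.2855, 0.2153]
eef_rot: [-0.002, 0.08, 0.997, -0.001]
contact_force: [-0.2, -0.3, 0.1]
width: 1.0
t 19.45 pos [0.3991 0.2855 0.2153] yaw 2.982 w 1.000 F [-0.2 -0.3  0.1]
tool shift mm [-223.3 -204.6   15.2] turn [-0.002 -0.004 -0.388] j [ 0.46  0.22 -0.2   1.15 -0.    0.61]
```

View pics/hs.png

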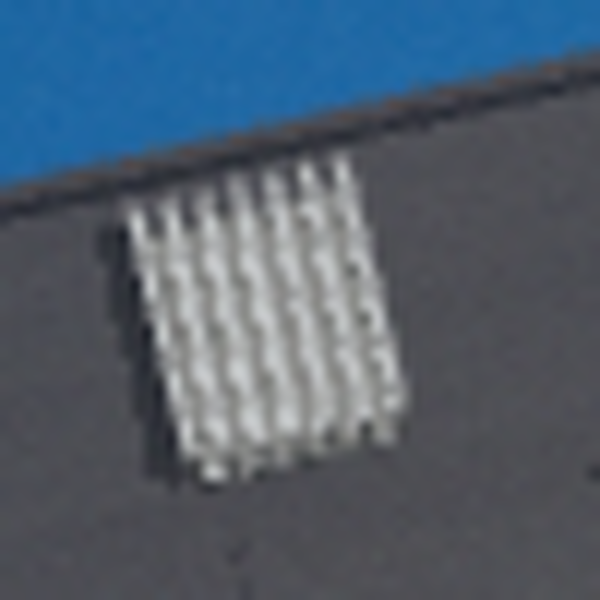

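```bash
python3 - <<'E'
from h import *
L=load('top')
h=np.array([pt(L,205+u/12-.5,140+v/12-.5,.036)[:2] for u,v in [(128,205),(345,150),(405,405),(185,460)]])
d=h[0]-h[3]+h[1]-h[2]; e=h[0]-h[1]+h[3]-h[2]
print(h.round(4),h.mean(0),np.arctan2(d[1],d[0]),np.arctan2(-e[0],e[1]),np.linalg.norm(d)/2,np.linalg.norm(e)/2)
E
```

```text
[[0.6063 0.072 ]
 [0.6151 0.0353]
 [0.5714 0.026 ]
 [0.5628 0.063 ]] [0.58888691 0.049103  ] 0.20659278531670908 0.23128521683971479 0.0445687686392752 0.03783577948614522
```

```bash

python3 -m creep '[[-20,-20,0,0,0,-0.1,100],[-34,-28,0,0,0,-0.1,100],[-34,-30,0,0,0,-0.1,100],[-34,-28,0,0,0,-0.06,100],[-34,-24,0,0,0,0,100],[-34,-24,0,0,0,0,100],[-10,-5,0,0,0,0,100],[0,0,0,0,0,0,100]]' 30
python3 go.py 0.588 0.0485 0.2 3.36
```

```text
t: 20.3
position: [0.6147, 0.1403, 0.212]
eef_rot: [-0.004, -0.101, 0.995, -0.001]
contact_force: [-0.7, -0.8, -0.2]
width: 0.998
t 20.30 pos [0.6147 0.1403 0.212 ] yaw -2.940 w 0.998 F [-0.7 -0.8 -0.2]
tool shift mm [ 44.5 -84.5  12.4] turn [-0.001 -0.008 -0.016] j [ 0.1   0.46  0.16  1.28 -0.   -0.11]
```

```bash

python3 -m creep '[[14,-28,20,0,0,-0.01,100],[18,-34,30,0,-0.006,-0.005,100],[10,-18,20,0,0,0,95],[0,0,0,0,0,0,90],[0,0,0,0,0,0,90]]' 30
python3 go.py 0.588 0.0485 0.033 3.36
```

```text
t: 20.8
position: [0.5854, 0.0533, 0.14]
eef_rot: [-0.001, -0.105, 0.994, -0.0]
contact_force: [0.5, -0.1, 0.3]
width: 0.904
t 20.80 pos [0.5854 0.0533 0.14  ] yaw -2.932 w 0.904 F [ 0.5 -0.1  0.3]
tool shift mm [ -1.9  -5.3 107. ] turn [-0.    -0.003 -0.008] j [-0.05  0.42 -0.11  1.04 -0.   -0.26]
```

```bash

python3 -m creep '[[-2,-5,15,0,0,0.009,90],[0,0,25,0,0,0,85],[0,0,25,0,0,0,80],[0,0,15,0,0,0,75],[0,0,0,0,0,0,75],[0,0,0,0,0,0,75]]' 30
python3 go.py 0.588 0.0485 0.033 3.36
python3 - <<'E'
from h import *
im,d,p=cap('wrist')
cv2.imwrite('pics/w5.png',cv2.resize(im[:,:,::-1],(800,600)))
E
```

```text
t: 21.4
position: [0.5914, 0.0557, 0.0643]
eef_rot: [0.003, -0.101, 0.995, -0.0]
contact_force: [0.0, 1.1, 0.4]
width: 0.749
t 21.40 pos [0.5914 0.0557 0.0643] yaw -2.940 w 0.749 F [0.  1.1 0.4]
tool shift mm [ 5.  -6.3 31.3] turn [-0.001  0.007 -0.017] j [-0.04  0.49 -0.22  0.85  0.   -0.25]
```

View pics/w5.png

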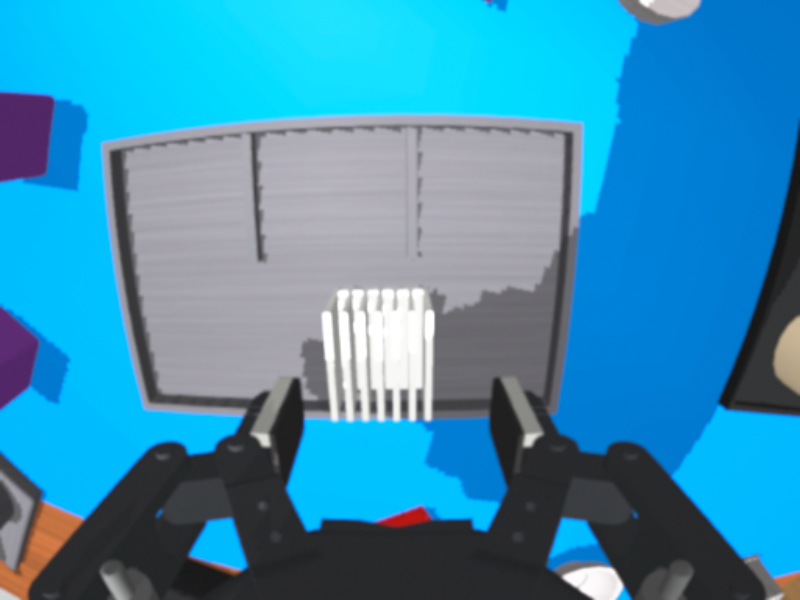

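```bash

python3 -m creep '[[5,-6,6,0,0.004,-0.014,72],[0,0,10,0,0,0,70],[0,0,8,0,0,0,68],[0,0,0,0,0,0,68]]' 30
python3 go.py 0.588 0.0485 0.033 3.36
```

```text
t: 21.85
position: [0.5889, 0.0485, 0.041]
eef_rot: [0.003, -0.108, 0.994, -0.001]
contact_force: [0.3, -0.0, -0.0]
width: 0.679
t 21.85 pos [0.5889 0.0485 0.041 ] yaw -2.924 w 0.679 F [ 0.3 -0.  -0. ]
tool shift mm [0.9 0.2 8. ] turn [-0.002  0.006 -0.001] j [-0.06  0.51 -0.26  0.79 -0.   -0.27]
```

```bash

python3 -m creep '[[1,0,6,0,0.004,0,66],[0,0,1,0,0,0,62],[0,0,0,0,0,0,20],[0,0,0,0,0,0,20],[0,0,0,0,0,0,20],[0,0,0,0,0,0,20]]' 30
python3 go.py 0.588 0.0485 0.033 3.36
```

```text
t: 22.45
position: [0.5879, 0.0482, 0.0334]
eef_rot: [0.001, -0.108, 0.994, -0.001]
contact_force: [0.7, -0.0, -1.3]
width: 0.437
t 22.45 pos [0.5879 0.0482 0.0334] yaw -2.925 w 0.437 F [ 0.7 -0.  -1.3]
tool shift mm [-0.1  0.3  0.4] turn [-0.002  0.002 -0.002] j [-0.06  0.52 -0.27  0.78 -0.   -0.27]
```

```bash

python3 -m creep '[[0,0,-10,0,0,0,20],[0,0,-35,0,0,0,20],[0,0,-45,0,0,0,20],[0,0,-45,0,0,0,20],[0,0,-40,0,0,0,20],[0,0,-10,0,0,0,20],[0,0,0,0,0,0,20]]' 30
python3 go.py 0.4953 -0.2907 0.21 3.345
python3 - <<'E'
from h import *
im,d,p=cap('wrist')
cv2.imwrite('pics/w6.png',cv2.resize(im[:,:,::-1],(800,600)))
E
```

```text
t: 23.15
position: [0.586, 0.0487, 0.23]
eef_rot: [0.001, -0.108, 0.994, -0.001]
contact_force: [0.8, 0.2, -1.4]
width: 0.435
t 23.15 pos [0.586  0.0487 0.23  ] yaw -2.925 w 0.435 F [ 0.8  0.2 -1.4]
tool shift mm [ 161.6 -311.9   20.4] turn [-0.002  0.002  0.013] j [-0.05  0.38  0.07  1.26 -0.   -0.27]
```

View pics/w6.png

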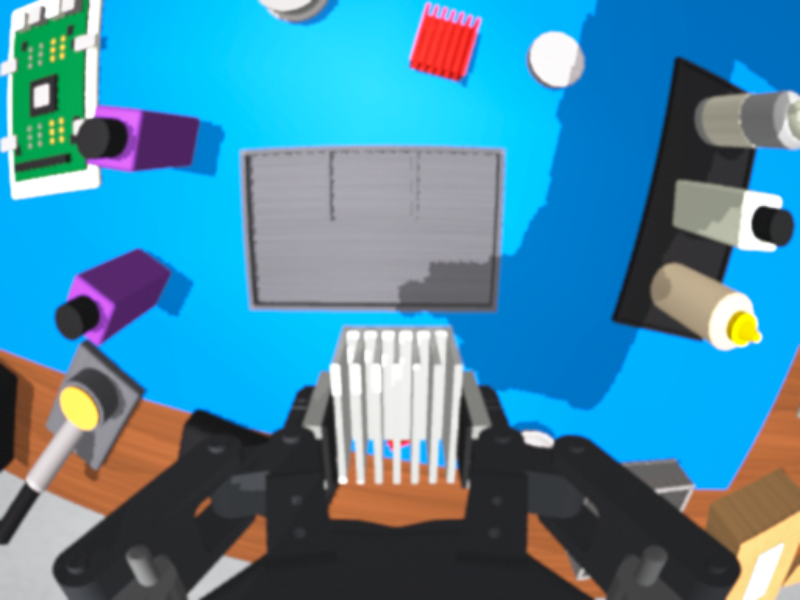

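```bash

python3 -m creep '[[10,-20,0,0,0,0,20],[20,-38,0,0,0,0.005,20],[20,-42,0,0,0,0.005,20],[22,-44,0,0,0,0,20],[22,-44,0,0,0,0,20],[22,-44,0,0,0,0,20],[20,-38,0,0,0,0,20],[8,-15,0,0,0,0,20]]' 30
python3 go.py 0.4952 -0.291 0.17 3.345
python3 -m creep '[[0,0,0,0,0,0,20]]' 30
python3 go.py 0.4952 -0.291 0.12 3.345
```

```text
t: 24.0
position: [0.4987, -0.2661, 0.2208]
eef_rot: [-0.004, -0.106, 0.994, 0.002]
contact_force: [0.5, 0.4, -0.6]
width: 0.436
t 24.00 pos [ 0.4987 -0.2661  0.2208] yaw -2.929 w 0.436 F [ 0.5  0.4 -0.6]
tool shift mm [  8.3 -23.9  50.8] turn [ 0.005 -0.008  0.009] j [-0.63  0.35 -0.    1.23 -0.   -0.85]
t: 24.1
position: [0.4975, -0.268, 0.2195]
eef_rot: [-0.005, -0.105, 0.995, 0.003]
contact_force: [-0.6, 0.6, -1.1]
width: 0.441
t 24.10 pos [ 0.4975 -0.268   0.2195] yaw -2.932 w 0.441 F [-0.6  0.6 -1.1]
tool shift mm [  6.2 -22.7  99.4] turn [ 0.006 -0.009  0.006] j [-0.64  0.35 -0.    1.23 -0.   -0.85]
```

```bash

python3 -m creep '[[6,-20,10,0.005,-0.008,0.008,20],[0,-2,35,0,0,0,20],[0,0,40,0,0,0,20],[0,0,30,0,0,0,20],[0,0,10,0,0,0,20],[0,0,0,0,0,0,20],[0,0,0,0,0,0,20]]' 30
python3 go.py 0.4952 -0.291 0.0455 3.345
```

```text
t: 24.8
position: [0.4956, -0.2855, 0.0881]
eef_rot: [-0.002, -0.102, 0.995, 0.003]
contact_force: [0.2, 0.1, -0.7]
width: 0.44
t 24.80 pos [ 0.4956 -0.2855  0.0881] yaw -2.938 w 0.440 F [ 0.2  0.1 -0.7]
tool shift mm [ 1.4 -5.6 42.6] turn [ 0.006 -0.003  0.   ] j [-0.67  0.44 -0.23  0.9   0.   -0.87]
```

```bash

python3 -m creep '[[1,-5,10,0.006,-0.003,0,20],[0,0,12,0,0,0,20],[0,0,8,0,0,0,20],[0,0,3,0,0,0,20],[0,0,0,0,0,0,20],[0,0,0,0,0,0,20]]' 30
python3 go.py 0.4952 -0.291 0.0455 3.345
python3 - <<'E'
from h import *
im,d,p=cap('wrist')
cv2.imwrite('pics/w7.png',cv2.resize(im[:,:,::-1],(800,600)))
E
```

```text
t: 25.4
position: [0.4973, -0.2919, 0.0553]
eef_rot: [0.002, -0.102, 0.995, -0.002]
contact_force: [-0.3, -1.1, -1.6]
width: 0.44
t 25.40 pos [ 0.4973 -0.2919  0.0553] yaw -2.938 w 0.440 F [-0.3 -1.1 -1.6]
tool shift mm [1.9 1.3 9.8] turn [-0.005  0.003  0.   ] j [-0.67  0.47 -0.28  0.81 -0.   -0.88]
```

View pics/w7.png

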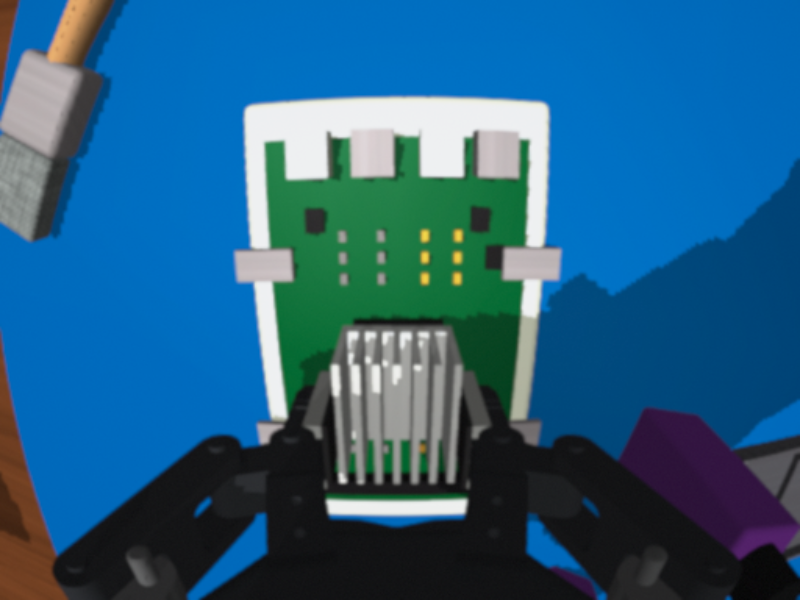

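The chip's near edge (row 320, columns 353–440) is centred under the sink. I'll lower it now.

```bash

python3 -m creep '[[2,1,5,-0.003,0.002,0,20],[0,0,2,0,0,0,20],[0,0,1,0,0,0,20],[0,0,0,0,0,0,20]]' 30
python3 go.py 0.4952 -0.291 0.0455 3.345
```

```text
t: 25.85
position: [0.4952, -0.2915, 0.0472]
eef_rot: [0.001, -0.102, 0.995, -0.001]
contact_force: [1.0, -1.3, -1.4]
width: 0.438
t 25.85 pos [ 0.4952 -0.2915  0.0472] yaw -2.938 w 0.438 F [ 1.  -1.3 -1.4]
tool shift mm [-0.1  0.5  1.7] turn [-0.002  0.002  0.   ] j [-0.67  0.48 -0.3   0.79  0.   -0.88]
```

```bash

python3 -m creep '[[0,0,1,0,0,0,20],[0,0,1,0,0,0,20],[0,0,0,0,0,0,20]]' 30
python3 go.py 0.4952 -0.291 0.0455 3.345
```

```text
t: 26.15
position: [0.4954, -0.2916, 0.0452]
eef_rot: [0.001, -0.102, 0.995, -0.001]
contact_force: [0.2, -0.3, -1.1]
width: 0.438
t 26.15 pos [ 0.4954 -0.2916  0.0452] yaw -2.938 w 0.438 F [ 0.2 -0.3 -1.1]
tool shift mm [ 0.1  0.6 -0.3] turn [-0.002  0.002  0.   ] j [-0.67  0.48 -0.3   0.79  0.   -0.88]
```

```bash

python3 -m creep '[[0,0,1,0,0,0,20],[0,0,0,0,0,0,50],[0,0,0,0,0,0,62],[0,0,0,0,0,0,70],[0,0,-10,0,0,0,75],[0,0,-40,0,0,0,80],[0,0,-45,0,0,0,90],[0,0,-45,0,0,0,100]]' 30
python3 -m creep '[[0,0,-30,0,0,0,100],[0,0,0,0,0,0.148,100],[0,0,0,0,0,0.148,100],[0,0,0,0,0,0.148,100],[0,40,0,0,0,0.148,100],[0,40,0,0,0,0.148,100],[0,40,0,0,0,0.148,100],[0,0,0,0,0,0.148,100]]' 30
python3 go.py 0.4018 0.2867 0.21 1.785
python3 - <<'E'
from h import *
im,d,p=cap('top')
cv2.imwrite('pics/b8.png',cv2.resize(im[155:270,345:440,::-1],None,fx=5,fy=5,interpolation=cv2.INTER_CUBIC))
E
```

```text
t: 26.95
position: [0.4926, -0.2894, 0.1862]
eef_rot: [-0.002, -0.102, 0.995, 0.002]
contact_force: [0.4, -0.1, -0.9]
width: 1.002
t: 27.75
position: [0.5411, -0.1787, 0.2311]
eef_rot: [0.005, 0.41, 0.912, -0.001]
contact_force: [-0.2, -0.4, -0.3]
width: 1.0
t 27.75 pos [ 0.5411 -0.1787  0.2311] yaw 2.298 w 1.000 F [-0.2 -0.4 -0.3]
tool shift mm [440.5 205.1  17.4] turn [0.005 0.009 0.513] j [-0.46  0.34  0.01  1.23 -0.    0.38]
```

View pics/b8.png

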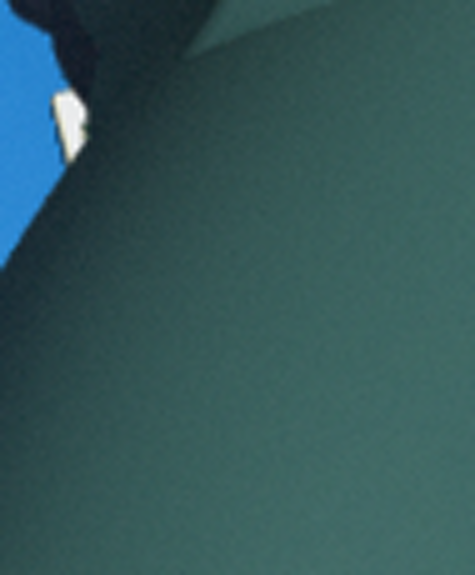

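```bash

python3 -m creep '[[40,15,0,0,0,0.14,100],[40,10,0,0,0,0.14,100],[42,5,0,0,0,0.14,100],[45,0,0,0,0,0.08,100],[45,-8,0,0,0,0,100],[45,-8,0,0,0,0,100],[45,-8,0,0,0,0,100],[45,-8,0,0,0,0,100]]' 30
python3 go.py 0.4018 0.2867 0.21 1.785
python3 - <<'E'
from h import *
im,d,p=cap('top')
cv2.imwrite('pics/b9.png',cv2.resize(im[155:270,345:440,::-1],None,fx=5,fy=5,interpolation=cv2.INTER_CUBIC))
E
```

```text
t: 28.6
position: [0.4122, 0.155, 0.2308]
eef_rot: [0.007, 0.627, 0.779, 0.001]
contact_force: [0.7, 0.8, -0.3]
width: 1.001
t 28.60 pos [0.4122 0.155  0.2308] yaw 1.786 w 1.001 F [ 0.7  0.8 -0.3]
tool shift mm [131.1  17.7  19.7] turn [0.01  0.01  0.001] j [ 0.18  0.12 -0.29  1.15 -0.01  1.54]
```

View pics/b9.png

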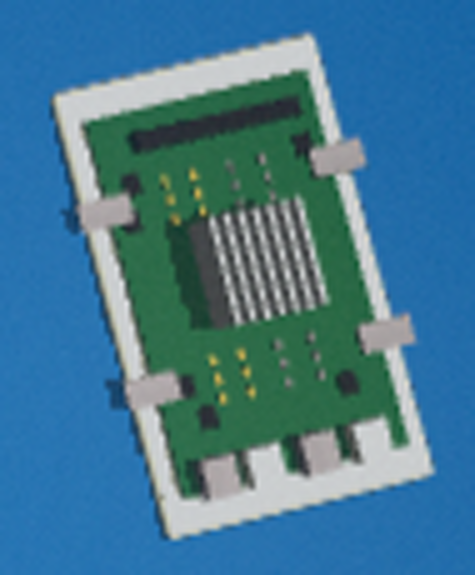

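```bash
python3 - <<'E'
from h import *
L=load('top')
h=np.array([pt(L,345+u/5-.5,155+v/5-.5,.048)[:2] for u,v in [(208,215),(303,197),(328,303),(233,327)]])
d=h[0]-h[3]+h[1]-h[2]; e=h[0]-h[1]+h[3]-h[2]
print(h.mean(0),np.arctan2(d[1],d[0]),np.arctan2(-e[0],e[1]),np.linalg.norm(d)/2,np.linalg.norm(e)/2)
print(pt(L,345+268/5,155+260/5), [pt(L,345+u/5,155+v/5)[2].round(4) for u,v in [(218,222),(295,208),(318,295),(240,312)]])
E
python3 -m creep '[[35,5,5,0.005,0.005,0,100],[40,6,5,0.005,0.005,0,100],[35,5,5,0,0,0,100],[15,0,0,0,0,0,100],[0,0,0,0,0,0,80],[0,0,0,0,0,0,68]]' 30
python3 go.py 0.4018 0.2867 0.095 1.785
```

```text
[ 0.49634713 -0.29056301] 0.1715729173617015 0.19412459123956782 0.04431957598948972 0.03924851874930325
[ 0.49636909 -0.29506784  0.03671027] [np.float64(0.0418), np.float64(0.0451), np.float64(0.0471), np.float64(0.0402)]
t: 29.25
position: [0.3959, 0.2899, 0.2184]
eef_rot: [0.0, 0.618, 0.786, 0.002]
contact_force: [0.4, 0.8, 0.5]
width: 0.691
t 29.25 pos [0.3959 0.2899 0.2184] yaw 1.810 w 0.691 F [0.4 0.8 0.5]
tool shift mm [ -4.7   4.6 123.4] turn [ 0.003 -0.002  0.025] j [ 0.47  0.22 -0.2   1.15  0.    1.8 ]
```

```bash

python3 -m creep '[[-4,4,10,0,0,0.02,68],[0,0,5,0,0,0,68],[0,0,0,0,0,0,68]]' 30
python3 go.py 0.4018 0.2867 0.092 1.785
```

```text
t: 29.55
position: [0.402, 0.2843, 0.2026]
eef_rot: [0.0, 0.627, 0.779, 0.002]
contact_force: [0.5, 0.8, -0.8]
width: 0.68
t 29.55 pos [0.402  0.2843 0.2026] yaw 1.787 w 0.680 F [ 0.5  0.8 -0.8]
tool shift mm [ 2.300e+00 -1.000e-01  1.106e+02] turn [ 0.003 -0.002  0.002] j [ 0.45  0.23 -0.23  1.11  0.    1.8 ]
```

```bash

python3 -m creep '[[2,0,20,0,0,0,68],[0,0,35,0,0,0,68],[0,0,30,0,0,0,68],[0,0,12,0,0,0,68],[0,0,5,0,0,0,68],[0,0,0,0,0,0,68]]' 30
python3 go.py 0.4018 0.2867 0.092 1.785
```

```text
t: 30.15
position: [0.4034, 0.2836, 0.0978]
eef_rot: [0.001, 0.628, 0.778, 0.002]
contact_force: [-0.8, 0.2, -0.6]
width: 0.686
t 30.15 pos [0.4034 0.2836 0.0978] yaw 1.783 w 0.686 F [-0.8  0.2 -0.6]
tool shift mm [ 3.4 -1.   5.8] turn [ 0.005 -0.002 -0.002] j [ 0.45  0.31 -0.43  0.83  0.    1.81]
```

```bash

python3 -m creep '[[2,-1,4,0,0,0,66],[0,0,1,0,0,0,62],[0,0,0,0,0,0,20],[0,0,0,0,0,0,20],[0,0,0,0,0,0,20],[0,0,0,0,0,0,20]]' 30
python3 go.py 0.4018 0.2867 0.092 1.785
```

```text
t: 30.75
position: [0.4031, 0.2858, 0.0949]
eef_rot: [0.002, 0.628, 0.778, 0.004]
contact_force: [-0.3, 0.5, -2.5]
width: 0.486
t 30.75 pos [0.4031 0.2858 0.0949] yaw 1.783 w 0.486 F [-0.3  0.5 -2.5]
tool shift mm [ 1.1 -1.1  2.8] turn [ 0.008 -0.003 -0.002] j [ 0.45  0.31 -0.43  0.82  0.    1.81]
```

```bash

python3 -m creep '[[0,0,-20,0,0,0,20],[0,0,-35,0,0,0,20],[0,0,-35,0,0,0,20],[0,0,-15,0,0,0,20],[0,0,0,0,0,0,20]]' 30
python3 go.py 0.5553 -0.0437 0.2 1.785
```

```text
t: 31.25
position: [0.4018, 0.285, 0.2031]
eef_rot: [0.001, 0.628, 0.778, 0.003]
contact_force: [0.0, 0.4, -2.0]
width: 0.485
t 31.25 pos [0.4018 0.285  0.2031] yaw 1.783 w 0.485 F [ 0.   0.4 -2. ]
tool shift mm [-353.7   80.7    3. ] turn [ 0.007 -0.002 -0.002] j [ 0.45  0.22 -0.23  1.11  0.    1.81]
```

```bash

python3 -m creep '[[-20,2,0,0,0,0,20],[-40,6,0,0,0,0,20],[-45,11,0,0,0,0,20],[-45,11,0,0,0,0,20],[-45,11,0,0,0,0,20],[-45,11,0,0,0,0,20],[-45,11,0,0,0,0,20],[-35,8,0,0,0,0,20]]' 30
python3 go.py 0.5553 -0.0437 0.18 1.785
```

```text
t: 32.05
position: [0.5406, -0.0203, 0.1949]
eef_rot: [-0.001, 0.625, 0.781, 0.002]
contact_force: [0.2, 0.7, -1.0]
width: 0.484
t 32.05 pos [ 0.5406 -0.0203  0.1949] yaw 1.791 w 0.484 F [ 0.2  0.7 -1. ]
tool shift mm [-26.1   9.2  14.8] turn [ 0.002 -0.004  0.006] j [-0.19  0.31 -0.13  1.13  0.    1.16]
```

```bash

python3 -m creep '[[-14,7,5,0,0,0,20],[-4,2,10,0,0,0.004,20],[0,0,15,0,0,0,20],[0,0,5,0,0,0,20],[0,0,0,0,0,0,20]]' 30
python3 go.py 0.5553 -0.0437 0.0945 1.785
```

```text
t: 32.55
position: [0.553, -0.0379, 0.1526]
eef_rot: [-0.004, 0.628, 0.778, 0.001]
contact_force: [0.6, 0.8, -1.2]
width: 0.484
t 32.55 pos [ 0.553  -0.0379  0.1526] yaw 1.783 w 0.484 F [ 0.6  0.8 -1.2]
tool shift mm [-6.6  1.3 58. ] turn [-0.004 -0.007 -0.002] j [-0.22  0.36 -0.17  1.04  0.    1.14]
```

```bash

python3 -m creep '[[-6,1,10,-0.004,-0.006,0,20],[0,0,20,0,0,0,20],[0,0,10,0,0,0,20],[0,0,5,0,0,0,20],[0,0,0,0,0,0,20],[0,0,0,0,0,0,20]]' 30
python3 go.py 0.5553 -0.0437 0.0945 1.785
```

```text
t: 33.15
position: [0.5548, -0.0396, 0.1081]
eef_rot: [0.001, 0.626, 0.78, 0.001]
contact_force: [0.4, -0.2, -1.4]
width: 0.484
t 33.15 pos [ 0.5548 -0.0396  0.1081] yaw 1.788 w 0.484 F [ 0.4 -0.2 -1.4]
tool shift mm [-4.1 -0.4 13.6] turn [ 0.002 -0.     0.003] j [-0.22  0.4  -0.25  0.92  0.    1.14]
```

```bash

python3 -m creep '[[-4,0,2,0,0,0,20],[0,0,4,0,0,0,20],[0,0,3,0,0,0,20],[0,0,2,0,0,0,20],[0,0,0,0,0,0,20]]' 30
python3 go.py 0.5553 -0.0437 0.0945 1.785
```

```text
t: 33.65
position: [0.5565, -0.0441, 0.0976]
eef_rot: [0.002, 0.626, 0.779, 0.001]
contact_force: [-0.6, -0.9, -2.1]
width: 0.487
t 33.65 pos [ 0.5565 -0.0441  0.0976] yaw 1.788 w 0.487 F [-0.6 -0.9 -2.1]
tool shift mm [ 0.6 -1.1  3.1] turn [0.004 0.001 0.003] j [-0.23  0.41 -0.27  0.89  0.    1.13]
```

```bash

python3 -m creep '[[0,-1,2,0,0,0,20],[0,0,1,0,0,0,20],[0,0,1,0,0,0,20],[0,0,0,0,0,0,20]]' 30
python3 go.py 0.5553 -0.0437 0.0945 1.785
```

```text
t: 34.05
position: [0.5558, -0.0446, 0.0944]
eef_rot: [0.002, 0.626, 0.779, 0.001]
contact_force: [-0.6, -0.2, -1.3]
width: 0.486
t 34.05 pos [ 0.5558 -0.0446  0.0944] yaw 1.788 w 0.486 F [-0.6 -0.2 -1.3]
tool shift mm [ 1.  -0.2 -0.1] turn [0.005 0.002 0.003] j [-0.23  0.41 -0.27  0.88  0.    1.13]
```

```bash

python3 -m creep '[[0,0,1,0,0,0,20],[0,0,1,0,0,0,20],[0,0,0,0,0,0,20]]' 30
python3 go.py 0.5553 -0.0437 0.0945 1.785
```

```text
t: 34.35
position: [0.5561, -0.0451, 0.0945]
eef_rot: [0.004, 0.627, 0.779, 0.001]
contact_force: [-0.5, 0.0, -1.3]
width: 0.484
t 34.35 pos [ 0.5561 -0.0451  0.0945] yaw 1.787 w 0.484 F [-0.5  0.  -1.3]
tool shift mm [ 1.6 -0.5 -0.1] turn [0.007 0.004 0.002] j [-0.23  0.41 -0.28  0.88 -0.    1.13]
```

The last 2 mm of descent met resistance, so the can is standing on the floor. Releasing it.

```bash

python3 -m creep '[[0,0,0,0,0,0,55],[0,0,0,0,0,0,66],[0,0,0,0,0,0,72],[0,0,-10,0,0,0,75],[0,0,-40,0,0,0,80],[0,0,-45,0,0,0,85],[0,0,-20,0,0,0,90]]' 30
python3 -m creep '[[40,-1,0,0,0,0,90],[45,-1,0,0,0,0,90],[45,-1,0,0,0,0,90],[48,-1,0,0,0,0,80],[48,-1,0,0,0,0,75],[48,-1,0,0,0,0,70],[40,0,0,0,0,0,66],[8,0,0,0,0,0,66]]' 30
python3 go.py 0.4773 0.2864 0.2 1.785
python3 - <<'E'
from h import *
im,d,p=cap('top')
cv2.imwrite('pics/c9.png',cv2.resize(im[130:225,180:300,::-1],None,fx=6,fy=6,interpolation=cv2.INTER_CUBIC))
E
```

```text
t: 35.05
position: [0.5536, -0.0444, 0.2122]
eef_rot: [0.001, 0.627, 0.779, 0.0]
contact_force: [0.8, -0.6, -0.1]
width: 0.897
t: 35.85
position: [0.4788, 0.2785, 0.2209]
eef_rot: [0.006, 0.629, 0.778, 0.005]
contact_force: [0.4, -0.4, -0.6]
width: 0.656
t 35.85 pos [0.4788 0.2785 0.2209] yaw 1.782 w 0.656 F [ 0.4 -0.4 -0.6]
tool shift mm [ 8.1 -0.1 20.9] turn [ 0.015  0.004 -0.003] j [ 0.38  0.31 -0.06  1.19 -0.01  1.74]
```

View pics/c9.png

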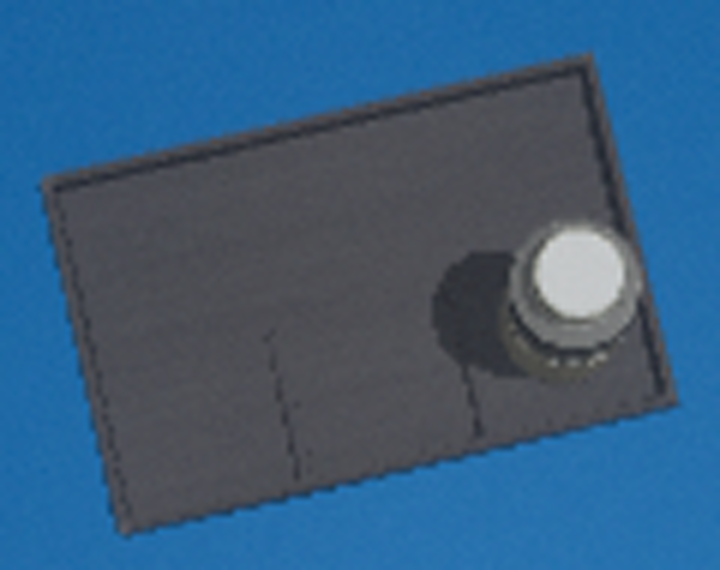

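The can's cap is at (580,270) against (575,270) at the start, a shift of under 2 mm. Now the square bottle.

```bash

python3 -m creep '[[7,0,10,0.013,0.003,0,66],[0,0,5,0,0,0,66],[0,0,0,0,0,0,66]]' 30
python3 go.py 0.4773 0.2864 0.092 1.782
```

```text
t: 36.2
position: [0.4781, 0.2839, 0.2052]
eef_rot: [0.001, 0.629, 0.778, 0.0]
contact_force: [-0.4, 0.2, -0.3]
width: 0.661
t 36.20 pos [0.4781 0.2839 0.2052] yaw 1.781 w 0.661 F [-0.4  0.2 -0.3]
tool shift mm [  2.7  -0.4 113.2] turn [ 0.001  0.001 -0.001] j [ 0.39  0.33 -0.07  1.17 -0.    1.75]
```

```bash

python3 -m creep '[[2,0,20,0,0,0,66],[0,0,35,0,0,0,66],[0,0,30,0,0,0,66],[0,0,12,0,0,0,66],[0,0,5,0,0,0,66],[0,0,0,0,0,0,66]]' 30
python3 go.py 0.4773 0.2864 0.092 1.782
```

```text
t: 36.8
position: [0.4804, 0.2801, 0.1001]
eef_rot: [0.001, 0.632, 0.775, 0.0]
contact_force: [-0.2, -0.7, 0.3]
width: 0.661
t 36.80 pos [0.4804 0.2801 0.1001] yaw 1.773 w 0.661 F [-0.2 -0.7  0.3]
tool shift mm [ 6.8 -1.8  8.1] turn [ 0.002  0.002 -0.009] j [ 0.38  0.4  -0.26  0.9  -0.    1.75]
```

```bash

python3 -m creep '[[6,-2,4,0,0,-0.008,66],[0,0,3,0,0,0,64],[0,0,1,0,0,0,60],[0,0,0,0,0,0,20],[0,0,0,0,0,0,20],[0,0,0,0,0,0,20],[0,0,0,0,0,0,20]]' 30
python3 go.py 0.4773 0.2864 0.092 1.782
```

```text
t: 37.5
position: [0.4784, 0.286, 0.0941]
eef_rot: [0.002, 0.629, 0.777, 0.002]
contact_force: [-0.1, 0.2, -2.1]
width: 0.46
t 37.50 pos [0.4784 0.286  0.0941] yaw 1.781 w 0.460 F [-0.1  0.2 -2.1]
tool shift mm [ 0.6 -1.   2.1] turn [ 0.005  0.001 -0.001] j [ 0.39  0.41 -0.27  0.88 -0.    1.75]
```

```bash

python3 -m creep '[[0,0,-20,0,0,0,20],[0,0,-35,0,0,0,20],[0,0,-35,0,0,0,20],[0,0,-15,0,0,0,20],[-20,2,0,0,0,0,20],[-40,3,0,0,0,0,20],[-42,3,0,0,0,0,20],[-42,3,0,0,0,0,20]]' 30
python3 go.py 0.5385 0.018 0.18 1.79
```

```text
t: 38.3
position: [0.5184, 0.1472, 0.2036]
eef_rot: [0.002, 0.626, 0.78, 0.002]
contact_force: [0.7, -0.9, -2.1]
width: 0.466
t 38.30 pos [0.5184 0.1472 0.2036] yaw 1.788 w 0.466 F [ 0.7 -0.9 -2.1]
tool shift mm [-130.5   -8.4   23.6] turn [ 0.005  0.001 -0.002] j [ 0.13  0.3  -0.12  1.14 -0.    1.48]
```

```bash

python3 -m creep '[[-40,-4,0,0,0,0,20],[-40,-3,4,0,0,0,20],[-25,-2,5,0,0,0,20],[-6,0,5,0,0,0,20],[0,0,0,0,0,0,20],[0,0,0,0,0,0,20]]' 30
python3 go.py 0.5385 0.018 0.0938 1.79
```

```text
t: 38.9
position: [0.5349, 0.0285, 0.1892]
eef_rot: [0.002, 0.628, 0.778, 0.002]
contact_force: [-0.2, 0.7, -1.8]
width: 0.462
t 38.90 pos [0.5349 0.0285 0.1892] yaw 1.783 w 0.462 F [-0.2  0.7 -1.8]
tool shift mm [-10.9   0.8  95.5] turn [ 0.006  0.001 -0.007] j [-0.1   0.3  -0.16  1.1   0.    1.26]
```

```bash

python3 -m creep '[[-9,1,20,0.004,0,-0.005,20],[0,0,30,0,0,0,20],[0,0,20,0,0,0,20],[0,0,5,0,0,0,20],[0,0,0,0,0,0,20],[0,0,0,0,0,0,20]]' 30
python3 go.py 0.5385 0.018 0.0938 1.79
```

```text
t: 39.5
position: [0.5389, 0.0259, 0.1149]
eef_rot: [0.002, 0.623, 0.782, 0.002]
contact_force: [-0.1, 0.7, -1.9]
width: 0.463
t 39.50 pos [0.5389 0.0259 0.1149] yaw 1.796 w 0.463 F [-0.1  0.7 -1.9]
tool shift mm [-7.6 -2.3 21.1] turn [0.006 0.002 0.006] j [-0.1   0.36 -0.29  0.92  0.    1.24]
```

```bash

python3 -m creep '[[-7,-2,3,0.005,0.001,0.004,20],[-1,0,8,0,0,0,20],[0,0,4,0,0,0,20],[0,0,2,0,0,0,20],[0,0,0,0,0,0,20]]' 30
python3 go.py 0.5385 0.018 0.0938 1.79
```

```text
t: 40.0
position: [0.5401, 0.017, 0.0988]
eef_rot: [0.002, 0.625, 0.781, 0.001]
contact_force: [-0.0, -0.2, -1.2]
width: 0.461
t 40.00 pos [0.5401 0.017  0.0988] yaw 1.792 w 0.461 F [-0.  -0.2 -1.2]
tool shift mm [ 1.3 -1.3  5. ] turn [0.004 0.002 0.002] j [-0.12  0.38 -0.31  0.88 -0.    1.23]
```

```bash

python3 -m creep '[[1,-1,3,0,0,0,20],[0,0,1,0,0,0,20],[0,0,1,0,0,0,20],[0,0,0,0,0,0,20]]' 30
python3 go.py 0.5385 0.018 0.0938 1.79
python3 -m creep '[[0,0,1,0,0,0,20],[0,0,1,0,0,0,20],[0,0,0,0,0,0,20]]' 30
python3 go.py 0.5385 0.018 0.0938 1.79
```

```text
t: 40.4
position: [0.539, 0.0178, 0.0939]
eef_rot: [0.002, 0.625, 0.781, 0.001]
contact_force: [-1.2, 0.3, -0.4]
width: 0.462
t 40.40 pos [0.539  0.0178 0.0939] yaw 1.792 w 0.462 F [-1.2  0.3 -0.4]
tool shift mm [ 0.3 -0.4  0.1] turn [0.004 0.002 0.002] j [-0.12  0.38 -0.32  0.86 -0.    1.23]
t: 40.7
position: [0.539, 0.0176, 0.0941]
eef_rot: [0.003, 0.625, 0.781, 0.001]
contact_force: [-0.8, 0.3, -1.5]
width: 0.463
t 40.70 pos [0.539  0.0176 0.0941] yaw 1.792 w 0.463 F [-0.8  0.3 -1.5]
tool shift mm [ 0.4 -0.4  0.3] turn [0.006 0.003 0.002] j [-0.12  0.38 -0.32  0.86 -0.    1.23]
```

Contact again: z stalls at 0.094. Releasing the square bottle and moving to the squeeze bottle.

```bash

python3 -m creep '[[0,0,0,0,0,0,55],[0,0,0,0,0,0,66],[0,0,0,0,0,0,72],[0,0,-10,0,0,0,75],[0,0,-40,0,0,0,80],[0,0,-45,0,0,0,85],[0,0,-20,0,0,0,90]]' 30
python3 -m creep '[[35,9,0,0,0,0,90],[42,11,0,0,0,0,90],[42,11,0,0,0,0,90],[42,11,0,0,0,0,80],[42,11,0,0,0,0,75],[38,10,0,0,0,0,70],[12,3,0,0,0,0,70],[0,0,0,0,0,0,70]]' 30
python3 go.py 0.5526 0.2886 0.2 1.776
python3 - <<'E'
from h import *
im,d,p=cap('top')
cv2.imwrite('pics/c10.png',cv2.resize(im[130:225,180:300,::-1],None,fx=6,fy=6,interpolation=cv2.INTER_CUBIC))
E
```

```text
t: 41.4
position: [0.5367, 0.0181, 0.2122]
eef_rot: [0.001, 0.625, 0.781, 0.0]
contact_force: [0.5, 0.2, 0.7]
width: 0.903
t: 42.2
position: [0.5481, 0.2887, 0.2218]
eef_rot: [0.005, 0.626, 0.78, 0.004]
contact_force: [0.3, -0.1, 1.2]
width: 0.701
t 42.20 pos [0.5481 0.2887 0.2218] yaw 1.789 w 0.701 F [ 0.3 -0.1  1.2]
tool shift mm [-1.   4.1 21.9] turn [0.013 0.004 0.013] j [ 0.36  0.43  0.13  1.26 -0.01  1.71]
```

View pics/c10.png

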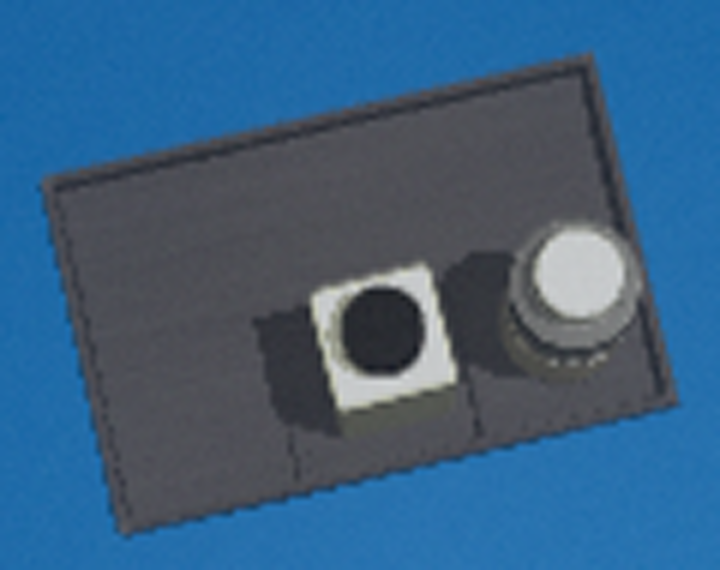

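The square bottle's cap is at (383,331) against (383,334) at the start. The squeeze bottle is the last one.

```bash

python3 -m creep '[[-1,4,10,0.012,0.003,0.012,70],[0,0,15,0,0,0,70],[0,0,0,0,0,0,70],[0,0,0,0,0,0,70]]' 30
python3 go.py 0.5526 0.2886 0.085 1.776
```

```text
t: 42.65
position: [0.5537, 0.2829, 0.1961]
eef_rot: [-0.0, 0.634, 0.774, -0.001]
contact_force: [-0.6, 0.7, 1.1]
width: 0.699
t 42.65 pos [0.5537 0.2829 0.1961] yaw 1.769 w 0.699 F [-0.6  0.7  1.1]
tool shift mm [  5.9   0.2 111.1] turn [-0.001  0.001 -0.007] j [ 0.34  0.45  0.09  1.22 -0.    1.71]
```

```bash

python3 -m creep '[[5,0,20,0,0,-0.006,70],[0,0,35,0,0,0,70],[0,0,30,0,0,0,70],[0,0,12,0,0,0,70],[0,0,4,0,0,0,70],[0,0,0,0,0,0,70]]' 30
python3 go.py 0.5526 0.2886 0.085 1.776
```

```text
t: 43.25
position: [0.5556, 0.2841, 0.0955]
eef_rot: [0.001, 0.634, 0.774, 0.001]
contact_force: [0.2, 0.3, -0.3]
width: 0.703
t 43.25 pos [0.5556 0.2841 0.0955] yaw 1.769 w 0.703 F [ 0.2  0.3 -0.3]
tool shift mm [ 5.  -2.1 10.5] turn [ 0.003  0.    -0.007] j [ 0.34  0.51 -0.09  0.97 -0.    1.72]
```

```bash

python3 -m creep '[[5,-2,5,0,0,-0.006,70],[0,0,4,0,0,0,66],[0,0,1,0,0,0,62],[0,0,0,0,0,0,20],[0,0,0,0,0,0,20],[0,0,0,0,0,0,20],[0,0,0,0,0,0,20]]' 30
python3 go.py 0.5526 0.2886 0.085 1.776
```

```text
t: 43.95
position: [0.5539, 0.2893, 0.088]
eef_rot: [0.002, 0.631, 0.776, 0.003]
contact_force: [-0.8, 0.1, -1.3]
width: 0.503
t 43.95 pos [0.5539 0.2893 0.088 ] yaw 1.775 w 0.503 F [-0.8  0.1 -1.3]
tool shift mm [-0.4 -1.5  3. ] turn [ 0.007 -0.    -0.001] j [ 0.35  0.51 -0.1   0.95 -0.    1.72]
```

```bash

python3 -m creep '[[0,0,-20,0,0,0,20],[0,0,-35,0,0,0,20],[0,0,-35,0,0,0,20],[0,0,-10,0,0,0,20],[-20,-7,0,0,0,0,20],[-40,-14,0,0,0,0,20],[-42,-14,0,0,0,0,20],[-40,-14,0,0,0,0,20]]' 30
python3 go.py 0.5239 0.0818 0.18 1.777
```

```text
t: 44.75
position: [0.5335, 0.1397, 0.1885]
eef_rot: [0.001, 0.629, 0.778, 0.002]
contact_force: [0.9, -0.0, -1.3]
width: 0.502
t 44.75 pos [0.5335 0.1397 0.1885] yaw 1.782 w 0.502 F [ 0.9 -0.  -1.3]
tool shift mm [-54.7 -21.5   8.3] turn [ 0.005 -0.001  0.005] j [ 0.11  0.33 -0.12  1.11  0.    1.47]
```

```bash

python3 -m creep '[[-25,-9,3,0,0,0,20],[-12,-5,3,0.004,0,0.003,20],[-3,-2,3,0,0,0,20],[0,0,0,0,0,0,20],[0,0,0,0,0,0,20]]' 30
python3 go.py 0.5239 0.0818 0.0878 1.777
```

```text
t: 45.25
position: [0.5248, 0.0931, 0.1772]
eef_rot: [-0.001, 0.632, 0.775, -0.0]
contact_force: [0.7, -0.9, -0.6]
width: 0.502
t 45.25 pos [0.5248 0.0931 0.1772] yaw 1.774 w 0.502 F [ 0.7 -0.9 -0.6]
tool shift mm [-10.9  -3.1  89.4] turn [-0.001 -0.001 -0.003] j [ 0.02  0.31 -0.18  1.08  0.    1.39]
```

```bash

python3 -m creep '[[-10,-3,15,0,0,0,20],[0,0,25,0,0,0,20],[0,0,15,0,0,0,20],[0,0,5,0,0,0,20],[0,0,0,0,0,0,20],[0,0,0,0,0,0,20]]' 30
python3 go.py 0.5239 0.0818 0.0878 1.777
```

```text
t: 45.85
position: [0.5258, 0.0883, 0.1162]
eef_rot: [0.0, 0.629, 0.778, 0.001]
contact_force: [0.7, -0.6, -2.1]
width: 0.508
t 45.85 pos [0.5258 0.0883 0.1162] yaw 1.782 w 0.508 F [ 0.7 -0.6 -2.1]
tool shift mm [-6.  -3.3 28.4] turn [ 0.002 -0.001  0.005] j [ 0.01  0.35 -0.3   0.92  0.    1.37]
```

```bash

python3 -m creep '[[-6,-3,4,0,0,0.004,20],[0,0,8,0,0,0,20],[0,0,6,0,0,0,20],[0,0,2,0,0,0,20],[0,0,0,0,0,0,20]]' 30
python3 go.py 0.5239 0.0818 0.0878 1.777
```

```text
t: 46.35
position: [0.525, 0.0815, 0.0961]
eef_rot: [0.001, 0.63, 0.776, 0.002]
contact_force: [-0.0, -0.8, -0.9]
width: 0.5
t 46.35 pos [0.525  0.0815 0.0961] yaw 1.778 w 0.500 F [-0.  -0.8 -0.9]
tool shift mm [ 0.5 -1.1  8.3] turn [ 0.005 -0.001  0.001] j [-0.    0.37 -0.34  0.86  0.    1.36]
```

```bash

python3 -m creep '[[0,-1,4,0,0,0,20],[0,0,2,0,0,0,20],[0,0,1,0,0,0,20],[0,0,0,0,0,0,20]]' 30
python3 go.py 0.5239 0.0818 0.0878 1.777
python3 -m creep '[[0,0,1,0,0,0,20],[0,0,1,0,0,0,20],[0,0,0,0,0,0,20]]' 30
python3 go.py 0.5239 0.0818 0.0878 1.777
```

```text
t: 46.75
position: [0.5241, 0.0813, 0.0886]
eef_rot: [0.001, 0.63, 0.776, 0.002]
contact_force: [-0.0, 0.4, -0.6]
width: 0.51
t 46.75 pos [0.5241 0.0813 0.0886] yaw 1.778 w 0.510 F [-0.   0.4 -0.6]
tool shift mm [ 0.5 -0.1  0.8] turn [ 0.005 -0.001  0.   ] j [-0.    0.37 -0.35  0.84  0.    1.36]
t: 47.05
position: [0.5244, 0.0813, 0.0877]
eef_rot: [0.002, 0.63, 0.776, 0.002]
contact_force: [1.0, -0.5, -1.2]
width: 0.5
t 47.05 pos [0.5244 0.0813 0.0877] yaw 1.778 w 0.500 F [ 1.  -0.5 -1.2]
tool shift mm [ 0.6 -0.3 -0.1] turn [ 0.006 -0.     0.001] j [-0.    0.37 -0.35  0.84  0.    1.36]
```

Down (stalled at 0.0877). Release, retreat and check.

```bash

python3 -m creep '[[0,0,0,0,0,0,55],[0,0,0,0,0,0,66],[0,0,0,0,0,0,75],[0,0,-10,0,0,0,75],[0,0,-40,0,0,0,80],[0,0,-45,0,0,0,85],[0,0,-40,0,0,0,90],[0,0,-20,0,0,0,90]]' 30
python3 -m creep '[[40,0,0,0,0,0,90],[40,-20,0,0,0,0,90],[40,-20,0,0,0,0,90],[40,-20,0,0,0,0,90],[40,-20,0,0,0,0,90],[20,-10,0,0,0,0,90],[0,0,0,0,0,0,90],[0,0,0,0,0,0,90]]' 30
python3 - <<'E'
from h import *
im,d,p=cap('top')
cv2.imwrite('pics/f1.png',cv2.resize(im[:,:,::-1],(800,600)))
cv2.imwrite('pics/f2.png',cv2.resize(im[130:225,180:300,::-1],None,fx=6,fy=6,interpolation=cv2.INTER_CUBIC))
im,d,p=cap('scene')
cv2.imwrite('pics/f3.png',cv2.resize(im[:,:,::-1],(800,600)))
E
```

```text
t: 47.85
position: [0.5215, 0.081, 0.2484]
eef_rot: [-0.0, 0.63, 0.776, 0.001]
contact_force: [1.2, -0.3, 0.5]
width: 0.899
t: 48.65
position: [0.3852, 0.2842, 0.2575]
eef_rot: [0.004, 0.631, 0.776, 0.006]
contact_force: [-0.3, -0.4, 0.4]
width: 0.897
```

View pics/f1.png

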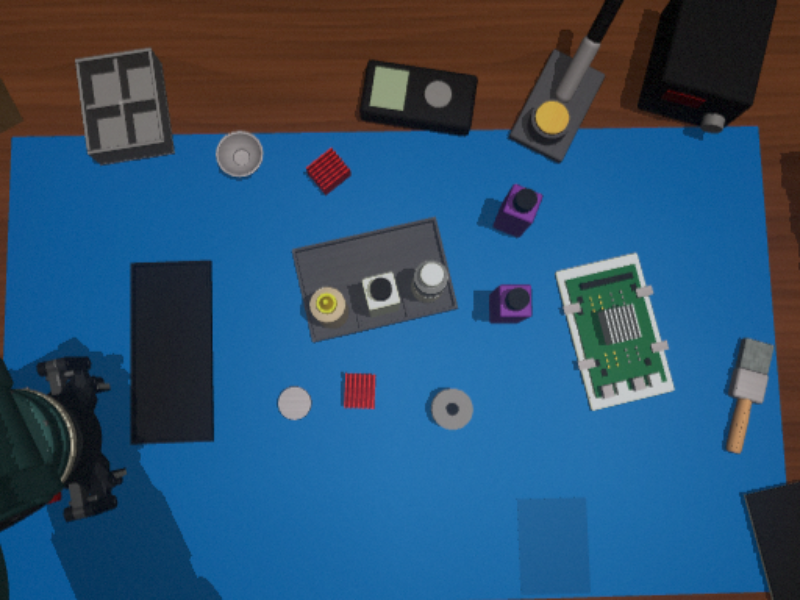

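View pics/f2.png

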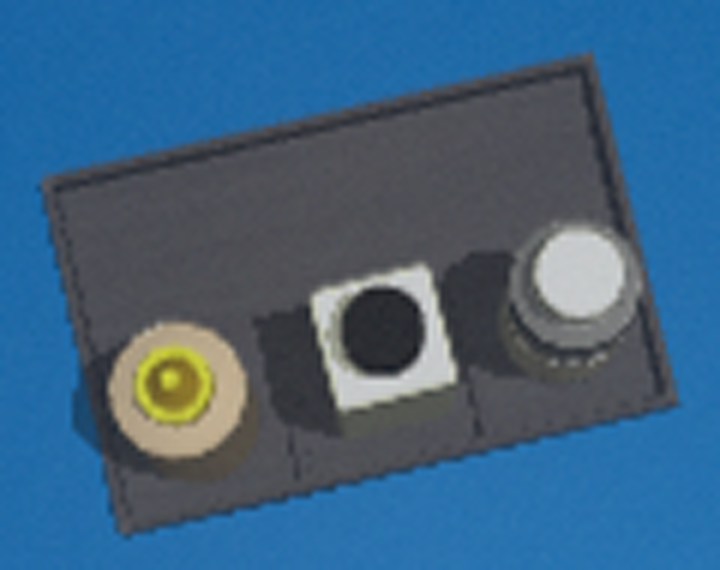

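View pics/f3.png

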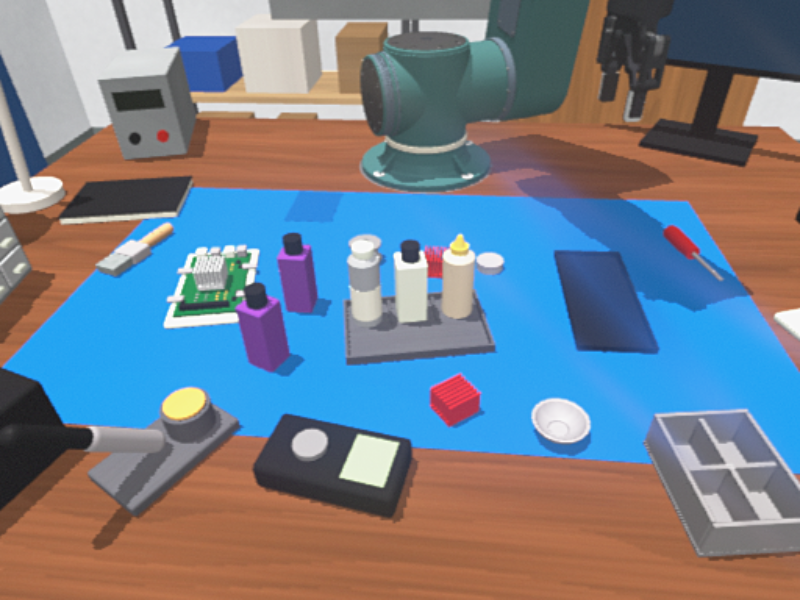

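The final pictures show all three upright and within about 2 mm of their start pixels: squeeze bottle cap at (172,382), square bottle cap at (383,331) and can cap at (580,270). The sink is on the chip, the reel has not moved at (452,408), and the arm is clear.

```bash
python3 -c "
from workcell import arm
print(arm.finish_job())"
```

```text
the job is handed in; nothing more can be done
None
```

The job is done and handed in at about 49 s of the 131 s allowed; `finish_job` reports no verdict.

- **Side tray:** The squeeze bottle, square bottle and spray can stood upright in the side tray together, and the pictures show the heat sink had not moved.
- **Heat sink:** I set it on the chip. The top view puts it about 1–2 mm from the chip's centre, with its fins within about 0.03 rad of the board's long side. The depth readings at the fin tops were noisy (0.040–0.047 m, where 0.048 m was expected). I judged it flat from the picture and from the placing height of the tool.
- **Bottles and can back in the caddy:** All three are upright in their own cells, each within about 2 mm of its start position by comparing the top-view pictures.
- **Rest of the scene:** The solder reel and the look-alikes show no movement, and the arm was clear of everything.

No check failed.

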